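# Lay out restored ceramics for the record photograph

## Robot

A 6-joint arm with a two-finger parallel gripper is mounted at the origin on the work surface. World frame = base frame: x ahead of the robot, y to its left, z up, the work surface at z = 0. Lengths are in m, angles in rad, forces in N, time in s.
With the tool pointing down it reaches from about 0.3 to 0.95 m from the base axis. Payload 3.1 kg.
Tool frame: the origin (TCP) lies on the mounting face of the last link; the fingertips stand 173 mm ahead of it and the grasp point (between the pads) lies 155 mm ahead of it; z points along the fingers, y is the line along which they close (so a half turn about z gives the same grasp; the last joint's range is limited). The gripper opens to 85 mm and grips with 20 to 120 N. Pads are 22 mm wide; open, the fingers measure 114 mm over their backs; the gripper's body (76 mm by 85 mm) begins 54 mm behind the grasp point. The pads swing forward as they close: fully open they stand 13 mm farther back than shut.
Start: joints at [1.254, 0.308, 1.634, -0, 1.2, -0.07], TCP at [0.153, 0.606, 0.405] pointing down, gripper open.
Joint ranges: [-3.06, 3.06], [-0.79, 1.96], [0.05, 2.63], [-1.19, 4.34], [0.05, 2.64], [-2.94, 2.94]. Speed limits (rad/s): [2.79, 2.79, 3.14, 3.14, 3.14, 3.14].

## Interface

Orientations are given as a unit quaternion [x, y, z, w].
In Python, from plant import get_obs, camera, calibration, close_job, silhouettes, pinpoint gives the robot as it stands.
- The arm moves only by the tool jog_arm, never from a script. Its argument "series" is a list of rows, each an object of numbers: "tx", "ty", "tz": the shift along the tool's x, y, z normalised to -1 to 1, where 1 is 500 mm; "ax", "ay", "az": the turn, a rotation vector about the tool's x, y, z normalised to -1 to 1, where 1 is pi rad; "jaw": the opening, from 0 (shut) to 1 (fully open). A call has 1 to 8 rows; each row shifts and turns the commanded pose from where the row before left it, along the tool's axes as they then stand; what a row does not reach is not made up. A row lasts 1/8 s, in which the tool goes at most 62.5 mm and 10.7 degrees, less where a joint would pass 70% of its speed; a pose out of reach is approached as far as the arm can. A call with a number of a shift or a turn outside -1 to 1 is refused whole. A call with a gripper value outside its range is refused whole. The fingers move at their own pace and stop on an object; the grip force is fixed at half the most. Time passes only in rows, so rows that do not move let the fingers close. It gives the time, the measured TCP pose, the force, the opening and the grip force at its end, in the units of the state.
- get_obs(): the state, without advancing time (a new reading comes with each control period).
- camera(name): name is "scene" or "side" or "wrist"; returns the picture (480x640x3 uint8, red, green, blue); there is no depth.
- calibration(name): a dict with "mtx" (3x3 intrinsics, pixels), "T" (4x4, takes a point from camera to world coordinates). Camera axes: x right, y up, looking along -z (the intrinsics and any distortion apply to the point x, -y, -z); pixel columns grow to the right and rows downward; lengths in m; the calibration is good to about 2 mm. A picture is of the moment at which its call begins: read the wrist's pose just before it. calibration takes no time and is no camera call; for the wrist camera it gives the pose at the moment of the call.
- close_job(): hands the job in; it is judged then, once.
Trained networks look in the newest picture that a camera, given by its name, has taken for a name from the list of things; names that differ only in an ending like _2 or _b are one class to them, and where a whole thing is asked for, a point or a joint stands for the part that bears it (a point fixed in the world has none). Each returns a list of dicts, best first, with "p" (0 to 1); they miss things now and then, are a little off and sometimes report something else, mostly with a low value. They report only what shows in the picture. A call takes as long as a camera call. They do not tell look-alikes from the thing itself.
- silhouettes(thing, camera): "pixels" (480x640 bool, what is visible of it) and "uv" ([column, row] in pixels, amid what is visible of it).
- pinpoint(thing, camera): "uv" ([column, row] in pixels: a listed point, or the origin of a listed thing).
The state is a dict: "t": time; "joint_pos": joint angles; "dq": joint speeds; "joint_torque": joint torques, N m; "ee_pos": TCP position; "tool_rot": TCP orientation; "ft_force": force on the tool from outside, world axes, zero at the start; "ft_torque": the same for the moment, N m; "width": finger opening in m; "grasp_force": force on a finger pad.
Only numpy, scipy, OpenCV 4.12 (cv2) and the standard library are available. Lean on these libraries where they do the work, as an engineer would, in place of code of your own. Each camera call takes 0.05 s, during which the arm holds its last target. There are 200 camera calls.

## Task

Set up the group for the record photograph on the grey board: put the cork ring in the middle of the round plinth and stand the wide jar upright in it, stand the tall narrow-necked vase upright in the middle of the square plinth, and stand the cup upright on the board midway between the two plinths. Lay the chequered scale bar flat on the board in front of the cup (on the robot's side), centred on the cup, parallel to the board's long front edge and about 25 mm clear of the cup. Leave the mended bowl where it is, its glue is still curing.

Things in the scene. Friction and masses are not known exactly. Their poses are not given: they have to be found in the camera images.
- board: Fixed flat grey board on the table, 200 mm deep (its x), 360 mm wide (its y) and 4 mm thick; turned up to 0.25 rad. Its -x side, a long edge, is the front and faces the robot. Origin at the centre of its underside, z up. Both plinths stand on it, 120 mm to either side of its centre along its y axis, so its centre is midway between them.
- round_plinth: Fixed plywood disc on the board, 100 mm across, 25 mm high; which side of the board it is on varies. Its top is 29 mm above the table. Origin at the centre of its underside, z up.
- square_plinth: Fixed square plywood block on the board, 95 x 95 mm, 25 mm high, on the other side of the board. Its top is 29 mm above the table. Origin at the centre of its underside, z up.
- ring: Loose cork ring lying flat, outer diameter 60 mm, hole 40 mm, 14 mm high, 30 g. It is the stand for the jar. Origin at the centre of its underside, z up.
- jar: Loose wide squat white jar, 68 mm high, about 180 g, with a wide dark mouth: foot 31 mm across and 8 mm high, flat shoulder above it, straight belly 64 mm across from 16 to 44 mm height, neck 46 mm, rim 52 mm across. Its foot goes into the ring's hole and the shoulder rests on the ring: its underside is then 6 mm above that of the ring. Origin at the centre of its underside, z up.
- vase: Loose tall slim white ceramic vase, 105 mm high, about 180 g: straight body 46 mm across from 6 to 72 mm height, then a narrow neck 20 mm across with a small flared lip 28 mm across. Origin at the centre of its underside, z up.
- cup: Loose white open cup without handle, 50 mm high, outside 54 mm across (straight from 10 mm height to the rim), foot 42 mm across, wall 4 mm, 100 g. Origin at the centre of its underside, z up.
- scale: Loose black-and-white chequered scale bar lying flat, 100 mm long (its x), 20 mm wide (its y), 10 mm thick, 50 g. Origin at the centre of its underside, z up.
- bowl: Loose white mended bowl, 90 mm across the rim, 42 mm high. To be left where it stands. Origin at the centre of its underside, z up.
Mind the look-alikes: they are no part of the job. Leave any blue or red look-alike of the round_plinth alone.

How it is judged:
By the outcome, as a careful person would: the job done as asked, in the order asked, and still so for the second after the job is handed in, with the robot touching nothing.
It also fails if it takes over 144 s, if anything falls off the work surface, if the arm or the gripper's body presses on something with over 40 N, if the wrist force passes 120 N, or if a joint passes its speed limit or range.

## Working session

There is one attempt and no reset: what is moved stays moved. The work goes in short steps, Python scripts to look and compute and a tool call to move; the robot and the scene stay as the last step left them, time stands still between calls to the robot, and variables do not carry over. Pictures are saved under pics/ and viewed, at most 14 in all, crops included, and the job is handed in when it is done.

Besides the shell and the picture viewer there is one more tool, called after "Emit:" as a command line: name --argument value ..., lists and objects as JSON in quotes. jog_arm: Moves the arm, as the interface text tells. Its arguments: {"type":"object","properties":{"series":{"type":"array"}},"required":["series"]}

```bash
ls; mkdir -p pics
python3 - <<'E'
from plant import *
import cv2,numpy as np
o=get_obs();print({k:np.round(v,3).tolist() for k,v in o.items()})
for c in("scene","side"):
    cv2.imwrite(f"pics/{c}0.png",camera(c)[:,:,::-1]); k=calibration(c);print(c,np.round(k['mtx'],1).tolist(),np.round(k['T'],3).tolist(),k.keys())
    for n in("board","round_plinth","square_plinth","ring","jar","vase","cup","scale","bowl"):
        print(n,[(np.round(d['uv']).tolist(),round(d['p'],2)) for d in pinpoint(n,c)][:4])
E
```

```text
pics
{'t': 0.0, 'joint_pos': [1.254, 0.309, 1.635, -0.0, 1.2, -0.07], 'dq': [-0.001, -0.0, -0.001, 0.0, 0.001, 0.0], 'joint_torque': [0.001, -41.525, -27.667, -0.0, 0.01, -0.0], 'ee_pos': [0.153, 0.606, 0.403], 'tool_rot': [0.123, 0.992, -0.001, -0.0], 'ft_force': [-0.926, 0.218, -0.477], 'ft_torque': [-0.068, 0.027, 0.027], 'grasp_force': 0.0, 'width': 0.085}
scene [[482.3, 0.0, 324.1], [0.0, 482.3, 231.4], [0.0, 0.0, 1.0]] [[-0.197, -0.619, 0.76, 1.308], [0.98, -0.135, 0.144, 0.22], [0.013, 0.774, 0.634, 0.755], [0.0, 0.0, 0.0, 1.0]] dict_keys(['mtx', 'T'])
board [([291.0, 276.0], 0.69), ([144.0, 225.0], 0.6)]
round_plinth [([410.0, 202.0], 0.97), ([528.0, 330.0], 0.77), ([532.0, 285.0], 0.75), ([347.0, 276.0], 0.74)]
square_plinth [([240.0, 272.0], 0.93)]
ring [([142.0, 254.0], 0.75)]
jar [([144.0, 220.0], 0.69)]
vase [([208.0, 214.0], 0.97)]
cup [([472.0, 270.0], 0.96)]
scale [([410.0, 229.0], 0.84)]
bowl [([436.0, 304.0], 0.91), ([240.0, 273.0], 0.66)]
side [[604.3, 0.0, 309.7], [0.0, 604.3, 250.4], [0.0, 0.0, 1.0]] [[0.973, 0.176, -0.147, 0.195], [-0.23, 0.721, -0.654, -0.979], [-0.009, 0.671, 0.742, 1.219], [0.0, 0.0, 0.0, 1.0]] dict_keys(['mtx', 'T'])
board [([366.0, 265.0], 0.59)]
round_plinth [([331.0, 148.0], 0.93), ([346.0, 233.0], 0.84), ([290.0, 152.0], 0.58), ([262.0, 183.0], 0.58)]
square_plinth [([388.0, 297.0], 0.93)]
ring []
jar []
vase [([324.0, 362.0], 0.65)]
cup [([298.0, 177.0], 0.87), ([411.0, 379.0], 0.7)]
scale []
bowl [([339.0, 190.0], 0.93), ([370.0, 410.0], 0.44)]
```

View pics/scene0.png

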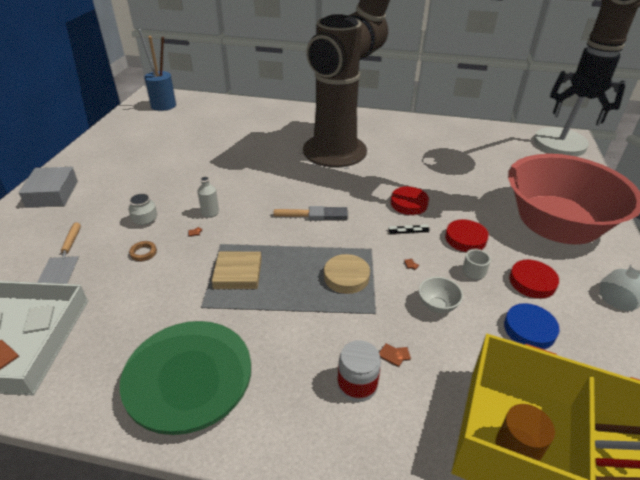

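View pics/side0.png

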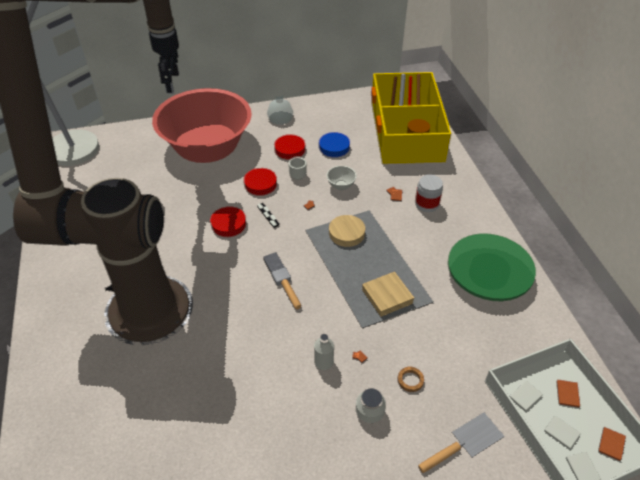

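The scene view shows the board at (290,277), with the wooden round plinth at (347,270) and the square plinth at (238,270). The other things are the jar (142,212), vase (207,198), ring (142,250), scale (409,230), cup (476,264) and bowl (440,297).

What could be taken for the round plinth: red discs (410,201), (466,235) and (534,278), and the blue disc (531,325). I choose the wooden one at (347,270), which stands on the board.

Other possible mix-ups:
- **Cup:** the bowl, the paint tin (359,368) and the glass piece (625,285).
- **Scale:** the brush (310,213).

```bash
cat > h.py <<'E'
from plant import *
import cv2,numpy as np
from scipy.optimize import minimize,least_squares
from scipy.spatial.transform import Rotation as R
PROF={'jar':[(.0155,0),(.0155,.008),(.032,.016),(.032,.044),(.023,.055),(.026,.068)],
'vase':[(.023,0.003),(.023,.072),(.01,.08),(.01,.1),(.014,.105)],
'cup':[(.021,0),(.027,.01),(.027,.05)],'bowl':[(.022,0),(.04,.025),(.045,.042)],'ring':[(.03,0),(.03,.014)],
'round_plinth':[(.05,0),(.05,.025)]}
def proj(P,c,k):
    q=(np.asarray(P)-k['T'][:3,3])@k['T'][:3,:3]
    u=np.c_[q[:,0],-q[:,1],-q[:,2]]@k['mtx'].T
    return u[:,:2]/u[:,2:]
def back(uv,z,k):
    uv=np.atleast_2d(uv);d=np.c_[uv,np.ones(len(uv))]@np.linalg.inv(k['mtx']).T
    d=np.c_[d[:,0],-d[:,1],-d[:,2]]@k['T'][:3,:3].T;o=k['T'][:3,3]
    return o+d*((z-o[2])/d[:,2])[:,None]
def model(n,xy,z0,c,k,yaw=0):
    m=np.zeros((480,640),np.uint8);a=np.linspace(0,2*np.pi,48)
    if n in PROF:
        rings=[proj(np.c_[xy[0]+r*np.cos(a),xy[1]+r*np.sin(a),0*a+z0+h],c,k) for r,h in PROF[n]]
        pairs=zip(rings,rings[1:])
        for p,q in pairs: cv2.fillConvexPoly(m,cv2.convexHull(np.round(np.r_[p,q]*16).astype(np.int32)),1,shift=4)
    return m
def cen(m): ys,xs=np.nonzero(m);return np.array([xs.mean(),ys.mean()])
def locate(n,c,z0=0,near=None,k=None,sel=None):
    """position by matching silhouette centroid of the model; iou as check"""
    k=k or calibration(c);out=[]
    for d in silhouettes(n,c):
        m=d['pixels']
        if n=='ring': m=cv2.drawContours(np.zeros((480,640),np.uint8),cv2.findContours(m.astype(np.uint8),0,2)[0],-1,1,-1)
        m=m.astype(bool)
        if m.sum()<30: continue
        t=cen(m);xy=back(t,z0+.02,k)[0,:2]
        try:
            for _ in range(6): 
                mm=model(n,xy,z0,c,k);xy=xy+(back(t,z0+.02,k)-back(cen(mm),z0+.02,k))[0,:2]
            mm=model(n,xy,z0,c,k)>0
            out.append((np.round(xy,4).tolist(),'iou',round((mm&m).sum()/(mm|m).sum(),2),'p',round(d['p'],2),np.round(t).tolist()))
        except ValueError: pass
    return out
def quad(n,c,z,k=None):
    k=k or calibration(c);out=[]
    for d in silhouettes(n,c):
        ct=max(cv2.findContours(d['pixels'].astype(np.uint8),0,1)[0],key=len)[:,0].astype(float)
        r=cv2.minAreaRect((back(ct,z,k)[:,:2]*1000).astype(np.float32));out.append((np.round(r[0],1).tolist(),np.round(r[1],1).tolist(),round(r[2],1),round(d['p'],2)))
    return out
E
python3 - <<'E'
from h import *
for c in("scene","side"):
    img=camera(c)
    for n,z in (("ring",0),("jar",0),("vase",0),("cup",0),("bowl",0),("round_plinth",.004)):
        print(c,n,*locate(n,c,z)[:5],sep='\n   ')
    for n,z in (("board",.004),("square_plinth",.029),("scale",.008)): print(c,n,quad(n,c,z))
    if c=="scene": cv2.imwrite("pics/crop.png",cv2.resize(img[180:320,100:500,::-1],None,fx=2,fy=2,interpolation=2))
k=calibration('wrist');print(np.round(np.linalg.inv(k['T'])[:3],3),k['mtx'][0])
E
```

```text
scene
   ring
   ([0.5694, -0.3452], 'iou', np.float64(0.89), 'p', 0.8, [143.0, 251.0])
scene
   jar
   ([0.4598, -0.3971], 'iou', np.float64(0.88), 'p', 0.9, [142.0, 210.0])
scene
   vase
   ([0.3946, -0.2507], 'iou', np.float64(0.84), 'p', 0.64, [208.0, 199.0])
scene
   cup
   ([0.4776, 0.4052], 'iou', np.float64(0.89), 'p', 0.65, [476.0, 264.0])
scene
   bowl
   ([0.5917, 0.3273], 'iou', np.float64(0.93), 'p', 0.7, [440.0, 294.0])
scene
   round_plinth
   ([0.3604, 0.3899], 'iou', np.float64(0.88), 'p', 0.91, [467.0, 235.0])
   ([0.6197, 0.5077], 'iou', np.float64(0.9), 'p', 0.77, [532.0, 325.0])
   ([0.4822, 0.53], 'iou', np.float64(0.9), 'p', 0.71, [534.0, 279.0])
   ([0.2462, 0.2456], 'iou', np.float64(0.92), 'p', 0.66, [409.0, 200.0])
   ([0.5533, 0.1288], 'iou', np.float64(0.94), 'p', 0.65, [347.0, 274.0])
scene board [([574.2, 10.4], [205.5, 362.4], 10.0, 0.82)]
scene square_plinth [([603.7, -102.8], [111.9, 98.1], 12.2, 0.6)]
scene scale [([360.2, 252.5], [35.2, 102.8], 12.3, 0.85)]
side
   ring
   ([0.5656, -0.3451], 'iou', np.float64(0.85), 'p', 0.73, [410.0, 379.0])
side
[... 343 characters left out ...]
de
   round_plinth
   ([0.612, 0.5082], 'iou', np.float64(0.97), 'p', 0.96, [334.0, 144.0])
   ([0.3526, 0.3902], 'iou', np.float64(0.9), 'p', 0.84, [260.0, 181.0])
   ([0.473, 0.5336], 'iou', np.float64(0.88), 'p', 0.83, [289.0, 146.0])
   ([0.5495, 0.1315], 'iou', np.float64(0.88), 'p', 0.75, [346.0, 230.0])
   ([0.2358, 0.2444], 'iou', np.float64(0.92), 'p', 0.65, [228.0, 221.0])
side board [([568.3, 12.1], [203.1, 361.8], 9.5, 0.71)]
side square_plinth [([585.7, -114.7], [104.2, 111.1], 12.2, 0.88)]
side scale [([349.7, 252.2], [25.1, 108.0], 17.7, 0.62)]
[[ 0.244  0.97   0.001 -0.625]
 [-0.921  0.232 -0.312  0.041]
 [-0.303  0.076  0.95  -0.381]] [399.58328498   0.         318.0868041 ]
```

View pics/crop.png

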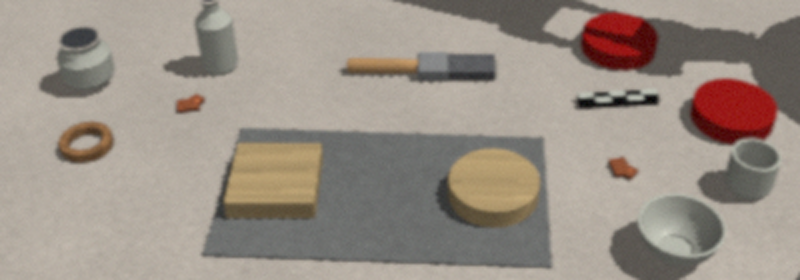

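The crop confirms the choice: the wooden disc at about (347,270) on the board is the real plinth, and all the targets are clear of other things. I'll move over the board to measure it with the wrist camera.

Emit:
jog_arm --series '[{"az": -0.039}, {"az": -0.039}, {"tx": -0.058, "ty": -0.098, "tz": -0.008}, {"tx": -0.058, "ty": -0.098, "tz": -0.008}, {"tx": -0.058, "ty": -0.098, "tz": -0.008}, {"tx": -0.058, "ty": -0.098, "tz": -0.008}, {"tx": -0.058, "ty": -0.098, "tz": -0.008}, {"tx": -0.058, "ty": -0.098, "tz": -0.008}]'

```text
validation failed for argument at $.se...
```

Emit:
jog_arm --series '[{"tx": -0.058, "ty": -0.098, "tz": -0.008}, {"tx": -0.058, "ty": -0.098, "tz": -0.008}, {"tx": -0.058, "ty": -0.098, "tz": -0.008}, {"tx": -0.058, "ty": -0.098, "tz": -0.008}, {"tx": -0.058, "ty": -0.098, "tz": -0.008}, {"tx": -0.058, "ty": -0.098, "tz": -0.008}, {"tx": 0}, {"tx": 0}]'

```text
validation failed for argument at $.se...
```

Run:
```python
from h import *
k=calibration('wrist');img=camera('wrist');cv2.imwrite("pics/w1.png",img[:,:,::-1])
for n,z in (("round_plinth",.004),("vase",0),("ring",0)): print(n,*locate(n,'wrist',z,k=k),sep='\n  ')
for n,z in (("board",.004),("square_plinth",.029),("scale",.008)): print(n,quad(n,'wrist',z,k))
```

```text
round_plinth
  ([0.3607, 0.4225], 'iou', np.float64(0.23), 'p', 0.75, [202.0, 419.0])
vase
ring
board []
square_plinth []
scale []
```

View pics/w1.png

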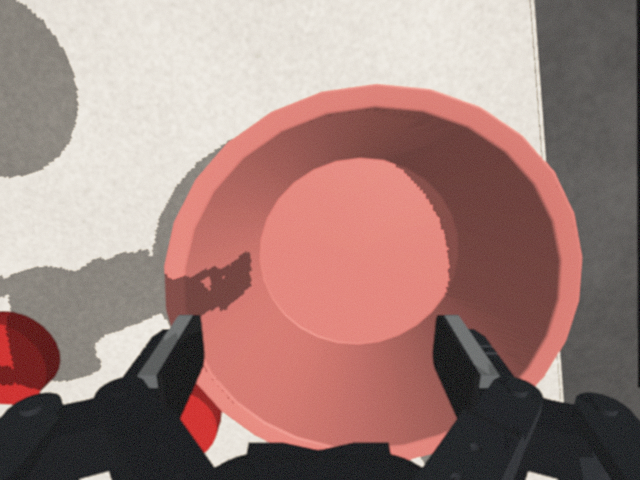

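The arm did not move; the wrist picture still shows the big pink bowl, with the fingers at the bottom. The rows probably need every key.

Emit:
jog_arm --series '[{"tx": 0, "ty": 0, "tz": 0, "ax": 0, "ay": 0, "az": -0.039, "jaw": 1}, {"tx": 0, "ty": 0, "tz": 0, "ax": 0, "ay": 0, "az": -0.039, "jaw": 1}, {"tx": -0.058, "ty": -0.098, "tz": -0.008, "ax": 0, "ay": 0, "az": 0, "jaw": 1}, {"tx": -0.058, "ty": -0.098, "tz": -0.008, "ax": 0, "ay": 0, "az": 0, "jaw": 1}, {"tx": -0.058, "ty": -0.098, "tz": -0.008, "ax": 0, "ay": 0, "az": 0, "jaw": 1}, {"tx": -0.058, "ty": -0.098, "tz": -0.008, "ax": 0, "ay": 0, "az": 0, "jaw": 1}, {"tx": -0.058, "ty": -0.098, "tz": -0.008, "ax": 0, "ay": 0, "az": 0, "jaw": 1}, {"tx": -0.058, "ty": -0.098, "tz": -0.008, "ax": 0, "ay": 0, "az": 0, "jaw": 1}]'

```text
t: 3.35
ee_pos: [0.3268, 0.3101, 0.4291]
tool_rot: [0.001, 1.0, 0.0, 0.001]
ft_force: [0.2, 0.5, 0.2]
width: 0.0854
grasp_force: 0.0
```

Emit:
jog_arm --series '[{"tx": -0.058, "ty": -0.098, "tz": -0.008, "ax": 0, "ay": 0, "az": 0, "jaw": 1}, {"tx": -0.058, "ty": -0.098, "tz": -0.008, "ax": 0, "ay": 0, "az": 0, "jaw": 1}, {"tx": -0.058, "ty": -0.098, "tz": -0.008, "ax": 0, "ay": 0, "az": 0, "jaw": 1}, {"tx": -0.058, "ty": -0.098, "tz": -0.008, "ax": 0, "ay": 0, "az": 0, "jaw": 1}, {"tx": -0.058, "ty": -0.098, "tz": -0.008, "ax": 0, "ay": 0, "az": 0, "jaw": 1}, {"tx": -0.058, "ty": -0.098, "tz": -0.008, "ax": 0, "ay": 0, "az": 0, "jaw": 1}, {"tx": 0, "ty": 0, "tz": 0, "ax": 0, "ay": 0, "az": 0, "jaw": 1}]'

```text
t: 4.22
ee_pos: [0.5013, 0.0143, 0.4534]
tool_rot: [0.004, 1.0, -0.001, 0.001]
ft_force: [0.2, 0.6, -0.5]
width: 0.0852
grasp_force: 0.0
```

Run:
```python
from h import *
k=calibration('wrist');img=camera('wrist');cv2.imwrite("pics/w2.png",img[:,:,::-1])
for n,z in (("round_plinth",.004),("ring",0)): print(n,*locate(n,'wrist',z,k=k),sep='\n  ')
for n,z in (("board",.004),("square_plinth",.029)): print(n,quad(n,'wrist',z,k))
```

```text
round_plinth
  ([0.5507, 0.1285], 'iou', np.float64(0.98), 'p', 0.86, [427.0, 234.0])
  ([0.5985, 0.3503], 'iou', np.float64(0.85), 'p', 0.49, [610.0, 274.0])
ring
  ([0.5675, -0.3457], 'iou', np.float64(0.71), 'p', 0.82, [10.0, 250.0])
board [([570.2, 10.3], [202.4, 361.5], 9.4, 0.76)]
square_plinth [([587.0, -106.2], [100.3, 101.6], 12.0, 0.88)]
```

View pics/w2.png

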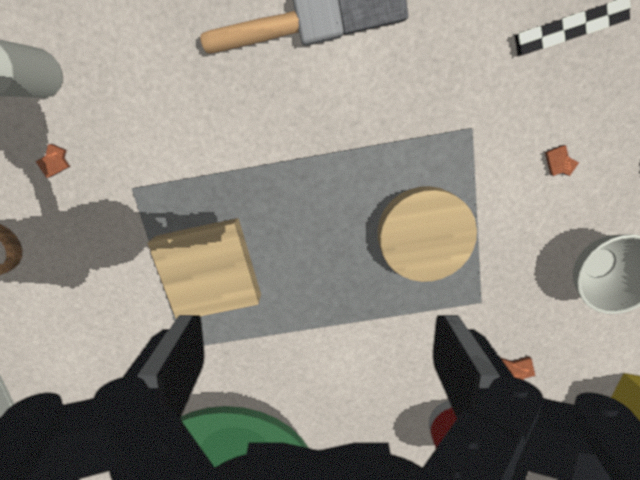

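The wrist view shows the whole board. The round plinth is at (427,234), fit IoU 0.98, and the square plinth at (205,270). That gives a board centre of (0.570, 0.010) and a yaw of 9.4°, with the plinths 120 mm off centre, as they should be. Next is the ring.

Emit:
jog_arm --series '[{"tx": -0.019, "ty": -0.103, "tz": 0.04, "ax": 0, "ay": 0, "az": 0, "jaw": 1}, {"tx": -0.019, "ty": -0.103, "tz": 0.04, "ax": 0, "ay": 0, "az": 0, "jaw": 1}, {"tx": -0.019, "ty": -0.103, "tz": 0.04, "ax": 0, "ay": 0, "az": 0, "jaw": 1}, {"tx": -0.019, "ty": -0.103, "tz": 0.04, "ax": 0, "ay": 0, "az": 0, "jaw": 1}, {"tx": -0.019, "ty": -0.103, "tz": 0.04, "ax": 0, "ay": 0, "az": 0, "jaw": 1}, {"tx": -0.019, "ty": -0.103, "tz": 0.04, "ax": 0, "ay": 0, "az": 0, "jaw": 1}, {"tx": -0.019, "ty": -0.103, "tz": 0.04, "ax": 0, "ay": 0, "az": 0, "jaw": 1}, {"tx": 0, "ty": 0, "tz": 0, "ax": 0, "ay": 0, "az": 0, "jaw": 1}]'

```text
t: 5.48
ee_pos: [0.5653, -0.3446, 0.31]
tool_rot: [0.002, 1.0, 0.001, -0.001]
ft_force: [-0.3, 0.9, -0.3]
width: 0.0855
grasp_force: 0.0
```

Run:
```python
from h import *
k=calibration('wrist');img=camera('wrist');cv2.imwrite("pics/w3.png",img[:,:,::-1])
for n,z in (("ring",0),("jar",0),("vase",0)): print(n,*locate(n,'wrist',z,k=k),sep='\n  ')
o=get_obs();print(o['ee_pos'],R.from_quat(o['tool_rot']).as_matrix().round(4).tolist())
```

```text
ring
  ([0.567, -0.3474], 'iou', np.float64(0.96), 'p', 0.78, [313.0, 230.0])
jar
  ([0.4542, -0.4009], 'iou', np.float64(0.9), 'p', 0.94, [211.0, 52.0])
vase
  ([0.5512, -0.3466], 'iou', np.float64(0.49), 'p', 0.5, [313.0, 230.0])
[ 0.56595028 -0.34136389  0.31325283] [[-1.0, -0.0002, 0.0002], [-0.0002, 1.0, 0.0003], [-0.0002, 0.0003, -1.0]]
```

View pics/w3.png

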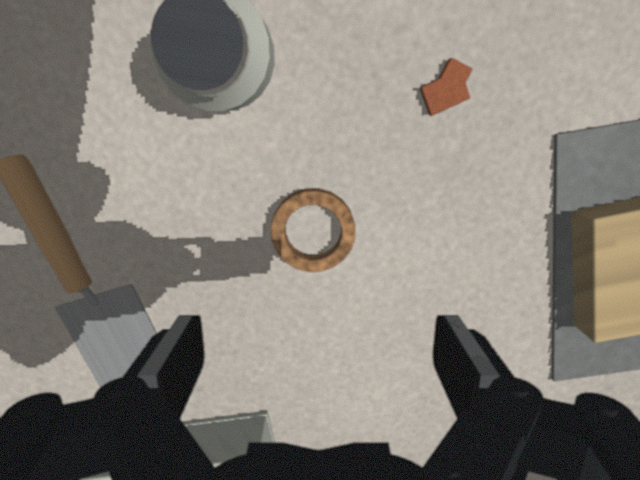

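The ring is at (313,230), about 4 mm to −y of the finger centre line (319), and the fingers have free room. I'll lower onto it.

Emit:
jog_arm --series '[{"tx": -0.002, "ty": -0.008, "tz": 0.09, "ax": 0, "ay": 0, "az": 0, "jaw": 1}, {"tx": 0, "ty": 0, "tz": 0.09, "ax": 0, "ay": 0, "az": 0, "jaw": 1}, {"tx": 0, "ty": 0, "tz": 0.06, "ax": 0, "ay": 0, "az": 0, "jaw": 1}, {"tx": 0, "ty": 0, "tz": 0.03, "ax": 0, "ay": 0, "az": 0, "jaw": 1}, {"tx": 0, "ty": 0, "tz": 0, "ax": 0, "ay": 0, "az": 0, "jaw": 1}]'

```text
t: 6.3
ee_pos: [0.5667, -0.346, 0.1776]
tool_rot: [0.0, 1.0, 0.0, -0.0]
ft_force: [-0.8, 0.1, 0.8]
width: 0.0852
grasp_force: 0.0
```

Run:
```python
from h import *
k=calibration('wrist');img=camera('wrist');cv2.imwrite("pics/w4.png",img[:,:,::-1])
print(*locate('ring','wrist',0,k=k))
print(get_obs()['ee_pos'],calibration('wrist')['T'][:3,3])
```

```text
([0.5672, -0.3476], 'iou', np.float64(0.94), 'p', 0.9, [313.0, 322.0])
[ 0.56751149 -0.34719421  0.17949103] [ 0.48732854 -0.34708663  0.14930613]
```

View pics/w4.png

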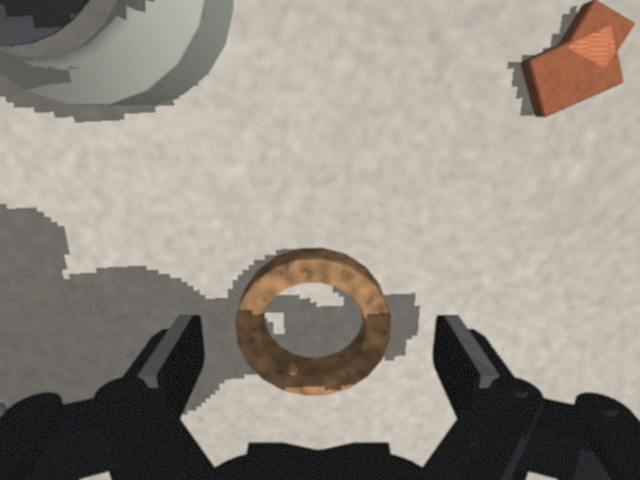

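The ring is centred between the fingertips at (313,322). I'll go slightly lower and close.

Emit:
jog_arm --series '[{"tx": 0, "ty": -0.001, "tz": 0.008, "ax": 0, "ay": 0, "az": 0, "jaw": 1}, {"tx": 0, "ty": 0, "tz": 0, "ax": 0, "ay": 0, "az": 0, "jaw": 0.75}, {"tx": 0, "ty": 0, "tz": 0, "ax": 0, "ay": 0, "az": 0, "jaw": 0.65}, {"tx": 0, "ty": 0, "tz": 0, "ax": 0, "ay": 0, "az": 0, "jaw": 0.6}, {"tx": 0, "ty": 0, "tz": 0, "ax": 0, "ay": 0, "az": 0, "jaw": 0.5}, {"tx": 0, "ty": 0, "tz": 0, "ax": 0, "ay": 0, "az": 0, "jaw": 0.5}, {"tx": 0, "ty": 0, "tz": 0, "ax": 0, "ay": 0, "az": 0, "jaw": 0.5}]'

```text
t: 7.28
ee_pos: [0.5671, -0.3482, 0.1752]
tool_rot: [0.001, 1.0, -0.001, 0.001]
ft_force: [-0.7, -0.1, 4.8]
width: 0.0572
grasp_force: 63.2
```

Emit:
jog_arm --series '[{"tx": 0, "ty": 0, "tz": -0.06, "ax": 0, "ay": 0, "az": 0, "jaw": 0.5}, {"tx": 0, "ty": 0, "tz": -0.1, "ax": 0, "ay": 0, "az": 0, "jaw": 0.5}, {"tx": 0, "ty": 0.06, "tz": -0.08, "ax": 0, "ay": 0, "az": 0, "jaw": 0.5}, {"tx": 0.004, "ty": 0.11, "tz": 0, "ax": 0, "ay": 0, "az": 0, "jaw": 0.5}, {"tx": 0.004, "ty": 0.12, "tz": 0, "ax": 0, "ay": 0, "az": 0, "jaw": 0.5}, {"tx": 0.004, "ty": 0.12, "tz": 0, "ax": 0, "ay": 0, "az": 0, "jaw": 0.5}, {"tx": 0.004, "ty": 0.12, "tz": 0, "ax": 0, "ay": 0, "az": 0, "jaw": 0.5}, {"tx": 0.004, "ty": 0.12, "tz": 0, "ax": 0, "ay": 0, "az": 0, "jaw": 0.5}]'

```text
t: 8.28
ee_pos: [0.5567, -0.0209, 0.2938]
tool_rot: [0.001, 1.0, -0.0, 0.0]
ft_force: [-0.1, -0.3, -1.2]
width: 0.057
grasp_force: 64.0
```

Emit:
jog_arm --series '[{"tx": 0.004, "ty": 0.12, "tz": 0, "ax": 0, "ay": 0, "az": 0, "jaw": 0.5}, {"tx": 0.004, "ty": 0.12, "tz": 0, "ax": 0, "ay": 0, "az": 0, "jaw": 0.5}, {"tx": 0.004, "ty": 0.062, "tz": 0.06, "ax": 0, "ay": 0, "az": 0, "jaw": 0.5}, {"tx": 0, "ty": 0, "tz": 0.05, "ax": 0, "ay": 0, "az": 0, "jaw": 0.5}, {"tx": 0, "ty": 0, "tz": 0, "ax": 0, "ay": 0, "az": 0, "jaw": 0.5}]'

```text
t: 8.9
ee_pos: [0.5497, 0.1286, 0.2364]
tool_rot: [0.0, 1.0, -0.0, -0.003]
ft_force: [-0.6, 0.1, -0.2]
width: 0.0568
grasp_force: 64.0
```

```bash
cat >> h.py <<'E'
def pose(n=4):
    P=[]
    for _ in range(n): P.append(get_obs()['ee_pos']);camera('wrist')
    return np.mean(P,0)
E
python3 - <<'E'
from h import *
p=pose();k=calibration('wrist');img=camera('wrist');cv2.imwrite("pics/w5.png",img[:,:,::-1])
print(p,get_obs()['ee_pos'])
print(*locate('ring','wrist',.035,k=k));print(*locate('round_plinth','wrist',.004,k=k),sep='\n')
E
```

```text
[0.55100976 0.12826737 0.23819499] [0.55226212 0.12789161 0.24008107]
([0.5703, 0.1283], 'iou', np.float64(0.71), 'p', 0.88, [319.0, 324.0])
([0.5441, 0.128], 'iou', np.float64(0.68), 'p', 0.8, [318.0, 253.0])
```

View pics/w5.png

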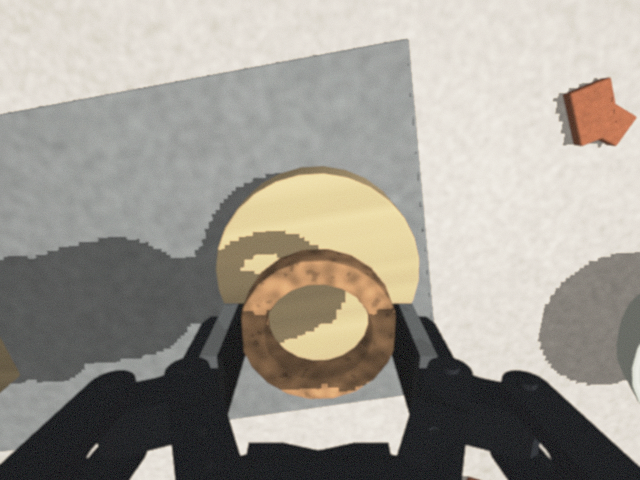

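The ring is held level over the plinth, in line with it (columns 319 and 318). I'll lower and release.

Emit:
jog_arm --series '[{"tx": 0, "ty": 0, "tz": 0.04, "ax": 0, "ay": 0, "az": 0, "jaw": 0.5}, {"tx": 0, "ty": 0, "tz": 0.028, "ax": 0, "ay": 0, "az": 0, "jaw": 0.5}, {"tx": 0, "ty": 0, "tz": 0, "ax": 0, "ay": 0, "az": 0, "jaw": 0.5}, {"tx": 0, "ty": 0, "tz": 0, "ax": 0, "ay": 0, "az": 0, "jaw": 0.8}, {"tx": 0, "ty": 0, "tz": 0, "ax": 0, "ay": 0, "az": 0, "jaw": 1}, {"tx": 0, "ty": 0, "tz": -0.05, "ax": 0, "ay": 0, "az": 0, "jaw": 1}, {"tx": 0, "ty": 0, "tz": -0.12, "ax": 0, "ay": 0, "az": 0, "jaw": 1}, {"tx": 0, "ty": 0, "tz": -0.12, "ax": 0, "ay": 0, "az": 0, "jaw": 1}]'

```text
t: 10.25
ee_pos: [0.551, 0.1283, 0.3506]
tool_rot: [0.001, 1.0, -0.0, -0.001]
ft_force: [1.0, -0.7, -0.2]
width: 0.0854
grasp_force: 0.0
```

Run:
```python
from h import *
p=pose(3);k=calibration('wrist');img=camera('wrist')
print(p,get_obs()['ee_pos'])
print(*locate('ring','wrist',.029,k=k));print(*locate('round_plinth','wrist',.004,k=k),sep='\n')
for c in('scene','side'):camera(c);print(*locate('jar',c))
```

```text
[0.5533204  0.1287586  0.35648734] [0.55188693 0.12847593 0.35172195]
([0.5505, 0.1287], 'iou', np.float64(0.93), 'p', 0.83, [317.0, 213.0]) ([0.5837, -0.0794], 'iou', np.float64(0.51), 'p', 0.41, [46.0, 254.0])
([0.5486, 0.1278], 'iou', np.float64(0.71), 'p', 0.95, [316.0, 204.0])
([0.5907, -0.1041], 'iou', np.float64(0.87), 'p', 0.64, [45.0, 254.0])
([0.4588, -0.3987], 'iou', np.float64(0.88), 'p', 0.97, [142.0, 209.0])
([0.4527, -0.4008], 'iou', np.float64(0.88), 'p', 0.73, [370.0, 406.0])
```

The ring is centred on the plinth to within 1 mm. Next is the jar.

Emit:
jog_arm --series '[{"tx": 0.022, "ty": -0.118, "tz": 0, "ax": 0, "ay": 0, "az": 0, "jaw": 1}, {"tx": 0.022, "ty": -0.118, "tz": 0, "ax": 0, "ay": 0, "az": 0, "jaw": 1}, {"tx": 0.022, "ty": -0.118, "tz": 0, "ax": 0, "ay": 0, "az": 0, "jaw": 1}, {"tx": 0.022, "ty": -0.118, "tz": 0, "ax": 0, "ay": 0, "az": 0, "jaw": 1}, {"tx": 0.022, "ty": -0.118, "tz": 0, "ax": 0, "ay": 0, "az": 0, "jaw": 1}, {"tx": 0.022, "ty": -0.118, "tz": 0, "ax": 0, "ay": 0, "az": 0, "jaw": 1}, {"tx": 0.022, "ty": -0.118, "tz": 0, "ax": 0, "ay": 0, "az": 0, "jaw": 1}, {"tx": 0.022, "ty": -0.118, "tz": 0, "ax": 0, "ay": 0, "az": 0, "jaw": 1}]'

```text
t: 11.75
ee_pos: [0.4617, -0.3452, 0.3486]
tool_rot: [0.001, 1.0, 0.001, -0.001]
ft_force: [1.2, 0.4, 0.2]
width: 0.086
grasp_force: 0.0
```

Emit:
jog_arm --series '[{"tx": 0.022, "ty": -0.116, "tz": 0, "ax": 0, "ay": 0, "az": 0, "jaw": 1}, {"tx": 0, "ty": 0, "tz": 0.06, "ax": 0, "ay": 0, "az": 0, "jaw": 1}, {"tx": 0, "ty": 0, "tz": 0, "ax": 0, "ay": 0, "az": 0, "jaw": 1}]'

```text
t: 12.12
ee_pos: [0.4498, -0.401, 0.3157]
tool_rot: [0.002, 1.0, 0.003, -0.003]
ft_force: [-0.6, -0.0, -0.1]
width: 0.0853
grasp_force: 0.0
```

Run:
```python
from h import *
p=pose(4);k=calibration('wrist');img=camera('wrist');cv2.imwrite("pics/w6.png",img[:,:,::-1])
print(p,get_obs()['ee_pos'],get_obs()['joint_pos'].round(2) if hasattr(get_obs()['joint_pos'],'round') else '')
k['T'][:3,3]
print(*locate('jar','wrist',0,k=k))
print([(d['uv'],d['p']) for d in pinpoint('jar','wrist')], [back(d['uv'],0,k) for d in pinpoint('jar','wrist')])
```

```text
[ 0.4508501  -0.40087468  0.3178313 ] [ 0.45213987 -0.40098259  0.32070655] [-0.8   0.36  1.75  0.    1.03 -2.37]
([0.4528, -0.4015], 'iou', np.float64(0.89), 'p', 0.97, [317.0, 237.0]) ([0.5227, -0.1727], 'iou', np.float64(0.54), 'p', 0.75, [611.0, 322.0])
[([524.6, 132.3], 0.24)] [array([[ 0.38843039, -0.25573036,  0.        ]])]
```

View pics/w6.png

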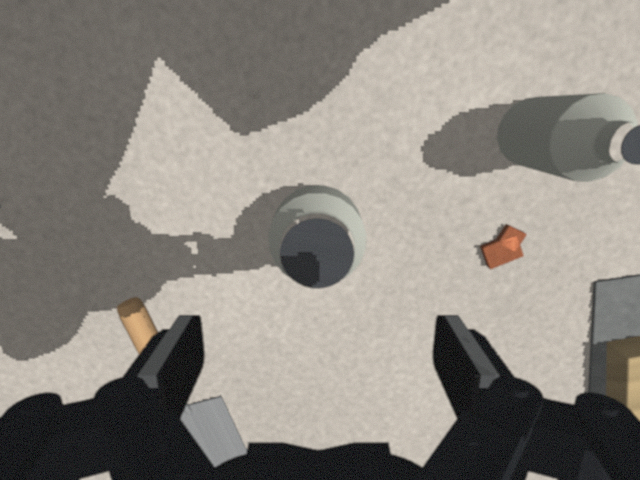

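The jar is at (317,237) by its belly, centred on the fingers. I'll lower to its belly and grip.

Emit:
jog_arm --series '[{"tx": -0.005, "ty": -0.001, "tz": 0.09, "ax": 0, "ay": 0, "az": 0, "jaw": 1}, {"tx": 0, "ty": 0, "tz": 0.09, "ax": 0, "ay": 0, "az": 0, "jaw": 1}, {"tx": 0, "ty": 0, "tz": 0.06, "ax": 0, "ay": 0, "az": 0, "jaw": 1}, {"tx": 0, "ty": 0, "tz": 0.027, "ax": 0, "ay": 0, "az": 0, "jaw": 1}, {"tx": 0, "ty": 0, "tz": 0, "ax": 0, "ay": 0, "az": 0, "jaw": 0.8}, {"tx": 0, "ty": 0, "tz": 0, "ax": 0, "ay": 0, "az": 0, "jaw": 0.7}, {"tx": 0, "ty": 0, "tz": 0, "ax": 0, "ay": 0, "az": 0, "jaw": 0.55}, {"tx": 0, "ty": 0, "tz": 0, "ax": 0, "ay": 0, "az": 0, "jaw": 0.55}]'

```text
t: 13.52
ee_pos: [0.4544, -0.4024, 0.1874]
tool_rot: [0.001, 1.0, -0.001, 0.001]
ft_force: [-0.9, 0.5, 2.9]
width: 0.0622
grasp_force: 65.8
```

Emit:
jog_arm --series '[{"tx": 0, "ty": 0, "tz": 0, "ax": 0, "ay": 0, "az": 0, "jaw": 0.55}, {"tx": 0, "ty": 0, "tz": 0, "ax": 0, "ay": 0, "az": 0, "jaw": 0.55}]'

```text
t: 13.78
ee_pos: [0.4544, -0.4025, 0.1874]
tool_rot: [0.001, 1.0, -0.001, 0.001]
ft_force: [-0.6, 1.5, 5.3]
width: 0.0622
grasp_force: 66.0
```

Run:
```python
from h import *
print(pose(4))
```

```text
[ 0.45443106 -0.40245238  0.18738595]
```

Gripped; the opening reads 62 mm on the 64 mm belly. I'll lift and carry it.

Emit:
jog_arm --series '[{"tx": 0, "ty": 0, "tz": -0.08, "ax": 0, "ay": 0, "az": 0, "jaw": 0.55}, {"tx": 0, "ty": 0, "tz": -0.12, "ax": 0, "ay": 0, "az": 0, "jaw": 0.55}, {"tx": 0, "ty": 0, "tz": -0.1, "ax": 0, "ay": 0, "az": 0, "jaw": 0.55}, {"tx": -0.0107, "ty": 0.059, "tz": 0, "ax": 0, "ay": 0, "az": 0, "jaw": 0.55}, {"tx": -0.0214, "ty": 0.118, "tz": 0, "ax": 0, "ay": 0, "az": 0, "jaw": 0.55}, {"tx": -0.0214, "ty": 0.118, "tz": 0, "ax": 0, "ay": 0, "az": 0, "jaw": 0.55}, {"tx": -0.0214, "ty": 0.118, "tz": 0, "ax": 0, "ay": 0, "az": 0, "jaw": 0.55}, {"tx": -0.0214, "ty": 0.118, "tz": 0, "ax": 0, "ay": 0, "az": 0, "jaw": 0.55}]'

```text
t: 14.98
ee_pos: [0.5022, -0.1347, 0.3356]
tool_rot: [0.001, 1.0, 0.0, -0.0]
ft_force: [0.3, 0.7, -1.9]
width: 0.0619
grasp_force: 66.3
```

Emit:
jog_arm --series '[{"tx": -0.0214, "ty": 0.118, "tz": 0, "ax": 0, "ay": 0, "az": 0, "jaw": 0.55}, {"tx": -0.0214, "ty": 0.118, "tz": 0, "ax": 0, "ay": 0, "az": 0, "jaw": 0.55}, {"tx": -0.0214, "ty": 0.118, "tz": 0, "ax": 0, "ay": 0, "az": 0, "jaw": 0.55}, {"tx": -0.0214, "ty": 0.118, "tz": 0, "ax": 0, "ay": 0, "az": 0, "jaw": 0.55}, {"tx": -0.0107, "ty": 0.059, "tz": 0.06, "ax": 0, "ay": 0, "az": 0, "jaw": 0.55}, {"tx": 0, "ty": 0, "tz": 0.06, "ax": 0, "ay": 0, "az": 0, "jaw": 0.55}, {"tx": 0, "ty": 0, "tz": 0, "ax": 0, "ay": 0, "az": 0, "jaw": 0.55}, {"tx": 0, "ty": 0, "tz": 0, "ax": 0, "ay": 0, "az": 0, "jaw": 0.55}]'

```text
t: 15.98
ee_pos: [0.5514, 0.1286, 0.2765]
tool_rot: [0.001, 1.0, -0.0, 0.0]
ft_force: [0.1, 0.6, -1.1]
width: 0.0617
grasp_force: 66.3
```

Run:
```python
from h import *
p=pose(4);k=calibration('wrist');img=camera('wrist');cv2.imwrite("pics/w7.png",img[:,:,::-1])
print(p)
z=p[2]-.1874
print(*locate('jar','wrist',z,k=k));print(*locate('ring','wrist',.029,k=k))
for c in('scene','side'):
  i=camera(c);print(c,*locate('jar',c,z)); 
s=camera('side')[150:300,260:430,::-1];cv2.imwrite("pics/s7.png",cv2.resize(s,None,fx=4,fy=4))
```

```text
[0.55178071 0.12846378 0.27732009]
([0.5458, 0.1288], 'iou', np.float64(0.75), 'p', 0.81, [319.0, 350.0])
([0.5343, 0.1283], 'iou', np.float64(0.28), 'p', 0.66, [317.0, 226.0])
scene ([0.5602, 0.1305], 'iou', np.float64(0.88), 'p', 0.94, [349.0, 236.0]) ([0.6725, 0.1432], 'iou', np.float64(0.51), 'p', 0.46, [347.0, 276.0])
side ([0.532, 0.128], 'iou', np.float64(0.37), 'p', 0.79, [342.0, 203.0])
```

View pics/w7.png

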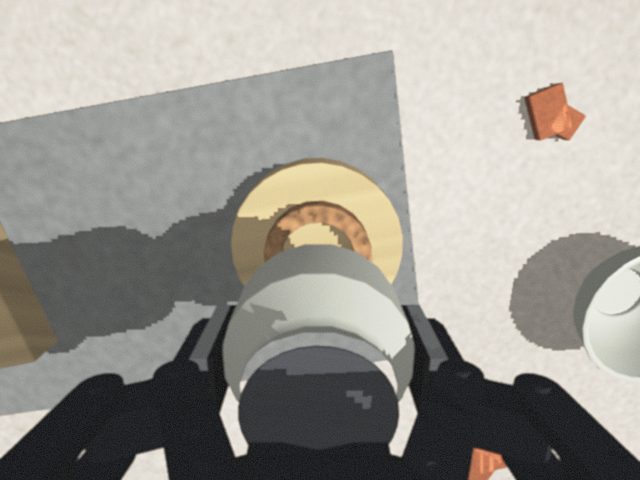

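The held jar is over the ring, aligned in y (columns 319 and 317), with about 1 mm to correct in x. I'll lower it in small steps and watch the force.

Emit:
jog_arm --series '[{"tx": 0.002, "ty": 0, "tz": 0.05, "ax": 0, "ay": 0, "az": 0, "jaw": 0.55}, {"tx": 0, "ty": 0, "tz": 0.03, "ax": 0, "ay": 0, "az": 0, "jaw": 0.55}, {"tx": 0, "ty": 0, "tz": 0.016, "ax": 0, "ay": 0, "az": 0, "jaw": 0.55}, {"tx": 0, "ty": 0, "tz": 0.008, "ax": 0, "ay": 0, "az": 0, "jaw": 0.55}, {"tx": 0, "ty": 0, "tz": 0, "ax": 0, "ay": 0, "az": 0, "jaw": 0.55}, {"tx": 0, "ty": 0, "tz": 0, "ax": 0, "ay": 0, "az": 0, "jaw": 0.55}]'

```text
t: 17.32
ee_pos: [0.5506, 0.1289, 0.2248]
tool_rot: [0.001, 1.0, 0.0, 0.001]
ft_force: [0.5, 0.2, -1.0]
width: 0.0616
grasp_force: 66.3
```

Run:
```python
from h import *
p=pose(4);print(p,get_obs()['ft_force'])
s=camera('side')[150:260,280:430,::-1];t=camera('scene')[200:310,280:430,::-1];cv2.imwrite("pics/s8.png",cv2.resize(np.hstack([s,t]),None,fx=2.6,fy=2.6))
```

```text
[0.55053983 0.12892762 0.22478586] [-0.34986004  0.1429098  -1.3176241 ]
```

View pics/s8.png

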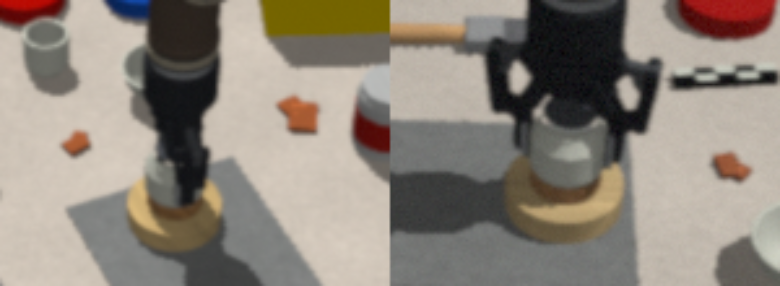

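The jar's foot is already inside the ring, below its top, with no contact force. I'll go down the last 2.5 mm, release and retreat.

Emit:
jog_arm --series '[{"tx": 0, "ty": 0, "tz": 0.005, "ax": 0, "ay": 0, "az": 0, "jaw": 0.55}, {"tx": 0, "ty": 0, "tz": 0, "ax": 0, "ay": 0, "az": 0, "jaw": 0.55}, {"tx": 0, "ty": 0, "tz": 0, "ax": 0, "ay": 0, "az": 0, "jaw": 0.8}, {"tx": 0, "ty": 0, "tz": 0, "ax": 0, "ay": 0, "az": 0, "jaw": 1}, {"tx": 0, "ty": 0, "tz": 0, "ax": 0, "ay": 0, "az": 0, "jaw": 1}, {"tx": 0, "ty": 0, "tz": -0.06, "ax": 0, "ay": 0, "az": 0, "jaw": 1}, {"tx": 0, "ty": 0, "tz": -0.12, "ax": 0, "ay": 0, "az": 0, "jaw": 1}, {"tx": 0, "ty": 0, "tz": -0.12, "ax": 0, "ay": 0, "az": 0, "jaw": 1}]'

```text
t: 18.62
ee_pos: [0.5498, 0.1288, 0.3726]
tool_rot: [0.001, 1.0, -0.0, -0.001]
ft_force: [1.9, 0.2, 0.1]
width: 0.0856
grasp_force: 0.0
```

Run:
```python
from h import *
p=pose(4);k=calibration('wrist');print(p)
print(*locate('jar','wrist',.035,k=k))
for c in('scene','side'):
  camera(c);print(c,*locate('jar',c,.035)); print(*locate('vase',c))
```

```text
[0.55201151 0.12919378 0.37806924]
([0.5452, 0.1288], 'iou', np.float64(0.87), 'p', 0.79, [317.0, 218.0])
scene ([0.5567, 0.1312], 'iou', np.float64(0.9), 'p', 0.87, [349.0, 255.0])
([0.3948, -0.2512], 'iou', np.float64(0.84), 'p', 0.83, [208.0, 199.0])
side ([0.4616, 0.356], 'iou', np.float64(0.61), 'p', 0.72, [297.0, 168.0]) ([0.5485, 0.1289], 'iou', np.float64(0.86), 'p', 0.71, [347.0, 216.0])
([0.3869, -0.2556], 'iou', np.float64(0.85), 'p', 0.9, [324.0, 353.0]) ([0.3471, 0.21], 'iou', np.float64(0.35), 'p', 0.38, [268.0, 215.0])
```

The jar is seated in the ring. Next is the vase.

Emit:
jog_arm --series '[{"tx": 0.0464, "ty": -0.1096, "tz": 0, "ax": 0, "ay": 0, "az": 0, "jaw": 1}, {"tx": 0.0464, "ty": -0.1096, "tz": 0, "ax": 0, "ay": 0, "az": 0, "jaw": 1}, {"tx": 0.0464, "ty": -0.1096, "tz": 0, "ax": 0, "ay": 0, "az": 0, "jaw": 1}, {"tx": 0.0464, "ty": -0.1096, "tz": 0, "ax": 0, "ay": 0, "az": 0, "jaw": 1}, {"tx": 0.0464, "ty": -0.1096, "tz": 0, "ax": 0, "ay": 0, "az": 0, "jaw": 1}, {"tx": 0.0464, "ty": -0.1096, "tz": 0, "ax": 0, "ay": 0, "az": 0, "jaw": 1}, {"tx": 0.0464, "ty": -0.1096, "tz": 0, "ax": 0, "ay": 0, "az": 0, "jaw": 1}, {"tx": 0, "ty": 0, "tz": 0, "ax": 0, "ay": 0, "az": 0, "jaw": 1}]'

```text
t: 20.18
ee_pos: [0.3856, -0.2577, 0.3714]
tool_rot: [0.004, 1.0, -0.0, -0.0]
ft_force: [0.1, 0.3, -0.1]
width: 0.0853
grasp_force: 0.0
```

Run:
```python
from h import *
p=pose(4);k=calibration('wrist');img=camera('wrist');cv2.imwrite("pics/w9.png",img[:,:,::-1])
print(p,get_obs()['ee_pos'])
print(*locate('vase','wrist',0,k=k))
```

```text
[ 0.38638371 -0.25562353  0.37119594] [ 0.38750512 -0.25328533  0.3712734 ]
([0.3869, -0.2551], 'iou', np.float64(0.91), 'p', 0.7, [315.0, 221.0])
```

View pics/w9.png

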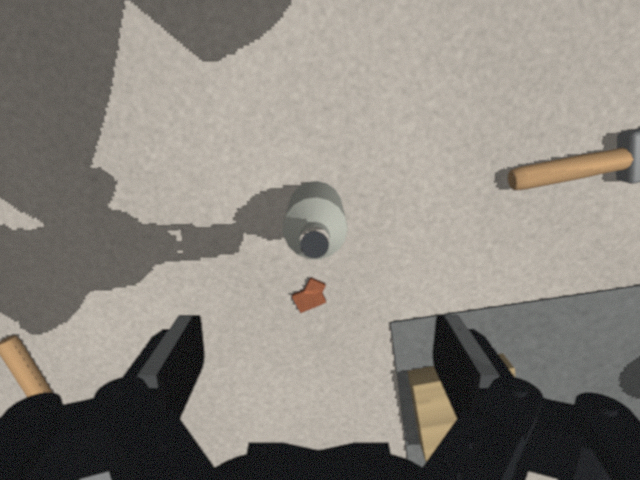

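The vase stands at (315,221), about 3 mm to −y of the finger centre. I'll lower onto its body.

Emit:
jog_arm --series '[{"tx": -0.003, "ty": -0.004, "tz": 0.09, "ax": 0, "ay": 0, "az": 0, "jaw": 1}, {"tx": 0, "ty": 0, "tz": 0.1, "ax": 0, "ay": 0, "az": 0, "jaw": 1}, {"tx": 0, "ty": 0, "tz": 0.08, "ax": 0, "ay": 0, "az": 0, "jaw": 1}, {"tx": 0, "ty": 0, "tz": 0.042, "ax": 0, "ay": 0, "az": 0, "jaw": 1}, {"tx": 0, "ty": 0, "tz": 0, "ax": 0, "ay": 0, "az": 0, "jaw": 0.7}, {"tx": 0, "ty": 0, "tz": 0, "ax": 0, "ay": 0, "az": 0, "jaw": 0.5}, {"tx": 0, "ty": 0, "tz": 0, "ax": 0, "ay": 0, "az": 0, "jaw": 0.35}, {"tx": 0, "ty": 0, "tz": 0, "ax": 0, "ay": 0, "az": 0, "jaw": 0.35}]'

```text
t: 21.48
ee_pos: [0.3895, -0.2568, 0.2172]
tool_rot: [0.001, 1.0, -0.001, 0.001]
ft_force: [0.2, 2.7, 5.4]
width: 0.0441
grasp_force: 61.7
```

Emit:
jog_arm --series '[{"tx": 0, "ty": 0, "tz": 0, "ax": 0, "ay": 0, "az": 0, "jaw": 0.35}, {"tx": 0, "ty": 0, "tz": 0, "ax": 0, "ay": 0, "az": 0, "jaw": 0.35}, {"tx": 0, "ty": 0, "tz": 0, "ax": 0, "ay": 0, "az": 0, "jaw": 0.35}]'

```text
t: 21.85
ee_pos: [0.3895, -0.2569, 0.2172]
tool_rot: [0.001, 1.0, -0.001, 0.001]
ft_force: [1.2, 2.2, 6.4]
width: 0.0443
grasp_force: 61.9
```

Emit:
jog_arm --series '[{"tx": 0, "ty": 0, "tz": -0.08, "ax": 0, "ay": 0, "az": 0, "jaw": 0.35}, {"tx": 0, "ty": 0, "tz": -0.1, "ax": 0, "ay": 0, "az": 0, "jaw": 0.35}, {"tx": -0.04, "ty": 0.03, "tz": 0, "ax": 0, "ay": 0, "az": 0, "jaw": 0.35}, {"tx": -0.08, "ty": 0.06, "tz": 0, "ax": 0, "ay": 0, "az": 0, "jaw": 0.35}, {"tx": -0.1, "ty": 0.074, "tz": 0, "ax": 0, "ay": 0, "az": 0, "jaw": 0.35}, {"tx": -0.1, "ty": 0.074, "tz": 0, "ax": 0, "ay": 0, "az": 0, "jaw": 0.35}, {"tx": -0.08, "ty": 0.06, "tz": 0.04, "ax": 0, "ay": 0, "az": 0, "jaw": 0.35}, {"tx": 0, "ty": 0, "tz": 0, "ax": 0, "ay": 0, "az": 0, "jaw": 0.35}]'

```text
t: 22.85
ee_pos: [0.5901, -0.1054, 0.2836]
tool_rot: [-0.001, 1.0, 0.0, -0.001]
ft_force: [0.0, 0.5, -1.6]
width: 0.0443
grasp_force: 62.1
```

Run:
```python
from h import *
p=pose(4);print(p,get_obs()['ee_pos'])
for c in('scene','side'): camera(c);print(c,*locate('vase',c,p[2]-.2172));print(quad('square_plinth',c,.029))
```

```text
[ 0.58880811 -0.10686657  0.28431672] [ 0.5879466  -0.10844147  0.28556764]
scene ([0.5933, -0.1066], 'iou', np.float64(0.72), 'p', 0.98, [233.0, 236.0])
[([601.9, -102.9], [115.3, 97.3], 12.1, 0.56)]
side ([0.5743, -0.1132], 'iou', np.float64(0.43), 'p', 0.92, [386.0, 272.0])
[([585.3, -114.6], [104.0, 109.7], 11.2, 0.6)]
```

Emit:
jog_arm --series '[{"tx": -0.002, "ty": 0, "tz": 0.04, "ax": 0, "ay": 0, "az": 0, "jaw": 0.35}, {"tx": 0, "ty": 0, "tz": 0.028, "ax": 0, "ay": 0, "az": 0, "jaw": 0.35}, {"tx": 0, "ty": 0, "tz": 0.006, "ax": 0, "ay": 0, "az": 0, "jaw": 0.35}, {"tx": 0, "ty": 0, "tz": 0, "ax": 0, "ay": 0, "az": 0, "jaw": 0.35}, {"tx": 0, "ty": 0, "tz": 0, "ax": 0, "ay": 0, "az": 0, "jaw": 0.35}]'

```text
t: 23.98
ee_pos: [0.5902, -0.1078, 0.2489]
tool_rot: [0.001, 1.0, -0.0, 0.0]
ft_force: [-1.5, -0.0, -2.3]
width: 0.0443
grasp_force: 62.0
```

Emit:
jog_arm --series '[{"tx": 0, "ty": 0, "tz": 0.0055, "ax": 0, "ay": 0, "az": 0, "jaw": 0.35}, {"tx": 0, "ty": 0, "tz": 0, "ax": 0, "ay": 0, "az": 0, "jaw": 0.35}, {"tx": 0, "ty": 0, "tz": 0, "ax": 0, "ay": 0, "az": 0, "jaw": 0.35}]'

```text
t: 24.35
ee_pos: [0.5901, -0.1079, 0.2463]
tool_rot: [0.001, 1.0, -0.0, 0.001]
ft_force: [1.1, -0.3, -0.4]
width: 0.0443
grasp_force: 62.1
```

Emit:
jog_arm --series '[{"tx": 0, "ty": 0, "tz": 0, "ax": 0, "ay": 0, "az": 0, "jaw": 0.6}, {"tx": 0, "ty": 0, "tz": 0, "ax": 0, "ay": 0, "az": 0, "jaw": 0.8}, {"tx": 0, "ty": 0, "tz": 0, "ax": 0, "ay": 0, "az": 0, "jaw": 1}, {"tx": 0, "ty": 0, "tz": 0, "ax": 0, "ay": 0, "az": 0, "jaw": 1}, {"tx": 0, "ty": 0, "tz": -0.06, "ax": 0, "ay": 0, "az": 0, "jaw": 1}, {"tx": 0, "ty": 0, "tz": -0.12, "ax": 0, "ay": 0, "az": 0, "jaw": 1}, {"tx": 0, "ty": 0, "tz": -0.12, "ax": 0, "ay": 0, "az": 0, "jaw": 1}]'

```text
t: 25.22
ee_pos: [0.5895, -0.1077, 0.3969]
tool_rot: [0.001, 1.0, 0.0, -0.001]
ft_force: [0.7, -0.4, 0.2]
width: 0.0855
grasp_force: 0.0
```

Run:
```python
from h import *
p=pose(4);k=calibration('wrist');print(p,get_obs()['ee_pos'])
print(*locate('vase','wrist',.029,k=k));print(quad('board','wrist',.004,k=k),quad('square_plinth','wrist',.029,k=k))
for c in('scene','side'): camera(c);print(c,*locate('vase',c,.029));print(*locate('cup',c,0))
```

```text
[ 0.59152256 -0.10819517  0.40273021] [ 0.59034719 -0.10791266  0.39820131]
([0.5833, -0.1058], 'iou', np.float64(0.88), 'p', 0.57, [321.0, 211.0])
[([566.5, 8.6], [198.7, 355.7], 9.5, 0.97)] [([584.9, -108.1], [97.8, 95.4], 11.4, 0.65)]
scene ([0.5937, -0.104], 'iou', np.float64(0.88), 'p', 0.64, [236.0, 250.0])
([0.4763, 0.4057], 'iou', np.float64(0.92), 'p', 0.81, [476.0, 264.0])
side ([0.5866, -0.1063], 'iou', np.float64(0.84), 'p', 0.85, [388.0, 279.0])
([0.4727, 0.4077], 'iou', np.float64(0.93), 'p', 0.6, [297.0, 168.0])
```

The vase stands in the middle of the square plinth. Next is the cup.

Emit:
jog_arm --series '[{"tx": 0.026, "ty": 0.1144, "tz": 0, "ax": 0, "ay": 0, "az": 0, "jaw": 1}, {"tx": 0.026, "ty": 0.1144, "tz": 0, "ax": 0, "ay": 0, "az": 0, "jaw": 1}, {"tx": 0.026, "ty": 0.1144, "tz": 0, "ax": 0, "ay": 0, "az": 0, "jaw": 1}, {"tx": 0.026, "ty": 0.1144, "tz": 0, "ax": 0, "ay": 0, "az": 0, "jaw": 1}, {"tx": 0.026, "ty": 0.1144, "tz": 0, "ax": 0, "ay": 0, "az": 0, "jaw": 1}, {"tx": 0.026, "ty": 0.1144, "tz": 0, "ax": 0, "ay": 0, "az": 0, "jaw": 1}, {"tx": 0.026, "ty": 0.1144, "tz": 0, "ax": 0, "ay": 0, "az": 0, "jaw": 1}, {"tx": 0.026, "ty": 0.1144, "tz": 0, "ax": 0, "ay": 0, "az": 0, "jaw": 1}]'

```text
t: 26.88
ee_pos: [0.486, 0.3518, 0.3958]
tool_rot: [0.001, 1.0, -0.0, 0.0]
ft_force: [0.6, 0.2, 0.8]
width: 0.0852
grasp_force: 0.0
```

Emit:
jog_arm --series '[{"tx": 0.026, "ty": 0.1144, "tz": 0, "ax": 0, "ay": 0, "az": 0, "jaw": 1}, {"tx": 0, "ty": 0, "tz": 0.08, "ax": 0, "ay": 0, "az": 0, "jaw": 1}, {"tx": 0, "ty": 0, "tz": 0.08, "ax": 0, "ay": 0, "az": 0, "jaw": 1}, {"tx": 0, "ty": 0, "tz": 0, "ax": 0, "ay": 0, "az": 0, "jaw": 1}]'

```text
t: 27.38
ee_pos: [0.4719, 0.4062, 0.3115]
tool_rot: [0.001, 1.0, -0.003, -0.004]
ft_force: [-1.0, -1.3, 0.3]
width: 0.0855
grasp_force: 0.0
```

Run:
```python
from h import *
p=pose(4);k=calibration('wrist');img=camera('wrist');cv2.imwrite("pics/w10.png",img[:,:,::-1])
print(p,get_obs()['ee_pos'])
print(*locate('cup','wrist',0,k=k));print(*locate('bowl','wrist',0,k=k))
```

```text
[0.47342315 0.406973   0.3148881 ] [0.47485004 0.40761199 0.31849676]
([0.4731, 0.4047], 'iou', np.float64(0.97), 'p', 0.66, [312.0, 232.0])
([0.5923, 0.3405], 'iou', np.float64(0.6), 'p', 0.95, [227.0, 383.0])
```

View pics/w10.png

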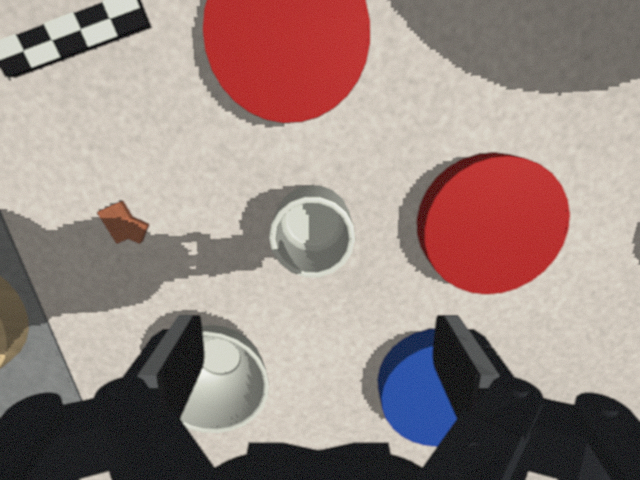

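The cup is at (312,232), about 2.5 mm to −y of the finger centre. The red disc's edge (418) and the bowl both stay clear of the fingers.

Emit:
jog_arm --series '[{"tx": 0, "ty": -0.005, "tz": 0.09, "ax": 0, "ay": 0, "az": 0, "jaw": 1}, {"tx": 0, "ty": 0, "tz": 0.09, "ax": 0, "ay": 0, "az": 0, "jaw": 1}, {"tx": 0, "ty": 0, "tz": 0.056, "ax": 0, "ay": 0, "az": 0, "jaw": 1}, {"tx": 0, "ty": 0, "tz": 0.024, "ax": 0, "ay": 0, "az": 0, "jaw": 1}, {"tx": 0, "ty": 0, "tz": 0, "ax": 0, "ay": 0, "az": 0, "jaw": 0.75}, {"tx": 0, "ty": 0, "tz": 0, "ax": 0, "ay": 0, "az": 0, "jaw": 0.6}, {"tx": 0, "ty": 0, "tz": 0, "ax": 0, "ay": 0, "az": 0, "jaw": 0.45}, {"tx": 0, "ty": 0, "tz": 0, "ax": 0, "ay": 0, "az": 0, "jaw": 0.45}]'

```text
t: 28.72
ee_pos: [0.4748, 0.4055, 0.1881]
tool_rot: [0.001, 1.0, 0.001, 0.002]
ft_force: [0.3, 0.3, 6.4]
width: 0.0529
grasp_force: 63.3
```

Emit:
jog_arm --series '[{"tx": 0, "ty": 0, "tz": 0, "ax": 0, "ay": 0, "az": 0, "jaw": 0.45}, {"tx": 0, "ty": 0, "tz": 0, "ax": 0, "ay": 0, "az": 0, "jaw": 0.45}, {"tx": 0, "ty": 0, "tz": 0, "ax": 0, "ay": 0, "az": 0, "jaw": 0.45}]'

```text
t: 29.1
ee_pos: [0.4749, 0.4055, 0.1882]
tool_rot: [0.001, 1.0, 0.001, 0.002]
ft_force: [-0.7, 0.3, 5.9]
width: 0.0527
grasp_force: 63.3
```

Emit:
jog_arm --series '[{"tx": 0, "ty": 0, "tz": -0.08, "ax": 0, "ay": 0, "az": 0, "jaw": 0.45}, {"tx": 0, "ty": 0, "tz": -0.12, "ax": 0, "ay": 0, "az": 0, "jaw": 0.45}, {"tx": 0, "ty": 0, "tz": -0.08, "ax": 0, "ay": 0, "az": 0, "jaw": 0.45}, {"tx": -0.0275, "ty": -0.113, "tz": 0, "ax": 0, "ay": 0, "az": 0, "jaw": 0.45}, {"tx": -0.0275, "ty": -0.113, "tz": 0, "ax": 0, "ay": 0, "az": 0, "jaw": 0.45}, {"tx": -0.0275, "ty": -0.113, "tz": 0, "ax": 0, "ay": 0, "az": 0, "jaw": 0.45}, {"tx": -0.0275, "ty": -0.113, "tz": 0, "ax": 0, "ay": 0, "az": 0, "jaw": 0.45}, {"tx": -0.0275, "ty": -0.113, "tz": 0, "ax": 0, "ay": 0, "az": 0, "jaw": 0.45}]'

```text
t: 30.1
ee_pos: [0.5418, 0.1203, 0.3259]
tool_rot: [0.001, 1.0, 0.0, -0.0]
ft_force: [1.7, 0.1, -1.2]
width: 0.0528
grasp_force: 63.2
```

Emit:
jog_arm --series '[{"tx": -0.0275, "ty": -0.113, "tz": 0, "ax": 0, "ay": 0, "az": 0, "jaw": 0.45}, {"tx": -0.0275, "ty": -0.113, "tz": 0, "ax": 0, "ay": 0, "az": 0, "jaw": 0.45}, {"tx": 0, "ty": 0, "tz": 0.06, "ax": 0, "ay": 0, "az": 0, "jaw": 0.45}, {"tx": 0, "ty": 0, "tz": 0, "ax": 0, "ay": 0, "az": 0, "jaw": 0.45}, {"tx": 0, "ty": 0, "tz": 0, "ax": 0, "ay": 0, "az": 0, "jaw": 0.45}]'

```text
t: 30.72
ee_pos: [0.5691, 0.0096, 0.2961]
tool_rot: [0.001, 1.0, 0.0, -0.0]
ft_force: [0.8, -0.6, -0.1]
width: 0.0526
grasp_force: 63.3
```

Run:
```python
from h import *
p=pose(4);k=calibration('wrist');print(p,get_obs()['ee_pos'])
print(*locate('cup','wrist',p[2]-.188,k=k))
camera('scene');print(*locate('cup','scene',p[2]-.188));
```

```text
[0.56949765 0.00978651 0.2967295 ] [0.56968173 0.00985495 0.29703178]
([0.5683, 0.0101], 'iou', np.float64(0.97), 'p', 0.74, [319.0, 344.0])
([0.5708, 0.0101], 'iou', np.float64(0.83), 'p', 0.72, [290.0, 228.0]) ([0.6921, 0.145], 'iou', np.float64(0.37), 'p', 0.27, [346.0, 279.0]) ([0.6581, -0.0747], 'iou', np.float64(0.71), 'p', 0.25, [236.0, 250.0])
```

Emit:
jog_arm --series '[{"tx": -0.003, "ty": 0, "tz": 0.08, "ax": 0, "ay": 0, "az": 0, "jaw": 0.45}, {"tx": 0, "ty": 0, "tz": 0.08, "ax": 0, "ay": 0, "az": 0, "jaw": 0.45}, {"tx": 0, "ty": 0, "tz": 0.03, "ax": 0, "ay": 0, "az": 0, "jaw": 0.45}, {"tx": 0, "ty": 0, "tz": 0.014, "ax": 0, "ay": 0, "az": 0, "jaw": 0.45}, {"tx": 0, "ty": 0, "tz": 0, "ax": 0, "ay": 0, "az": 0, "jaw": 0.45}, {"tx": 0, "ty": 0, "tz": 0, "ax": 0, "ay": 0, "az": 0, "jaw": 0.45}]'

```text
t: 31.82
ee_pos: [0.5718, 0.009, 0.1954]
tool_rot: [0.001, 1.0, -0.0, 0.001]
ft_force: [1.7, 0.8, -1.4]
width: 0.0528
grasp_force: 63.3
```

Emit:
jog_arm --series '[{"tx": 0.001, "ty": 0.002, "tz": 0.0065, "ax": 0, "ay": 0, "az": 0, "jaw": 0.45}, {"tx": 0, "ty": 0, "tz": 0, "ax": 0, "ay": 0, "az": 0, "jaw": 0.45}, {"tx": 0, "ty": 0, "tz": 0, "ax": 0, "ay": 0, "az": 0, "jaw": 0.7}, {"tx": 0, "ty": 0, "tz": 0, "ax": 0, "ay": 0, "az": 0, "jaw": 0.85}, {"tx": 0, "ty": 0, "tz": 0, "ax": 0, "ay": 0, "az": 0, "jaw": 0.9}, {"tx": 0, "ty": 0, "tz": -0.06, "ax": 0, "ay": 0, "az": 0, "jaw": 0.9}, {"tx": 0, "ty": 0, "tz": -0.12, "ax": 0, "ay": 0, "az": 0, "jaw": 0.9}, {"tx": 0, "ty": 0, "tz": -0.12, "ax": 0, "ay": 0, "az": 0, "jaw": 0.9}]'

```text
t: 32.83
ee_pos: [0.5698, 0.0101, 0.3414]
tool_rot: [0.001, 1.0, 0.0, -0.001]
ft_force: [1.5, 0.5, 0.6]
width: 0.0769
grasp_force: 0.0
```

Emit:
jog_arm --series '[{"tx": 0, "ty": 0, "tz": -0.1, "ax": 0, "ay": 0, "az": 0, "jaw": 1}, {"tx": 0.05, "ty": 0, "tz": 0, "ax": 0, "ay": 0, "az": 0, "jaw": 1}, {"tx": 0, "ty": 0, "tz": 0, "ax": 0, "ay": 0, "az": 0, "jaw": 1}]'

```text
t: 33.2
ee_pos: [0.5442, 0.0102, 0.391]
tool_rot: [0.001, 1.0, 0.0, -0.0]
ft_force: [-0.2, -0.6, 0.5]
width: 0.0854
grasp_force: 0.0
```

Run:
```python
from h import *
p=pose(4);k=calibration('wrist');img=camera('wrist');cv2.imwrite("pics/w11.png",img[:,:,::-1])
print(p,get_obs()['ee_pos'])
print(*locate('cup','wrist',.004,k=k));print(*locate('jar','wrist',.035,k=k));print(quad('board','wrist',.004,k=k),quad('scale','wrist',.01,k=k))
```

```text
[0.54489986 0.0101113  0.39027754] [0.54562083 0.01004725 0.38966979]
([0.5698, 0.0104], 'iou', np.float64(0.96), 'p', 0.83, [318.0, 239.0])
([0.5492, 0.1281], 'iou', np.float64(0.84), 'p', 0.56, [478.0, 227.0])
[([570.1, 9.8], [202.7, 361.2], 9.4, 0.78)] []
```

View pics/w11.png

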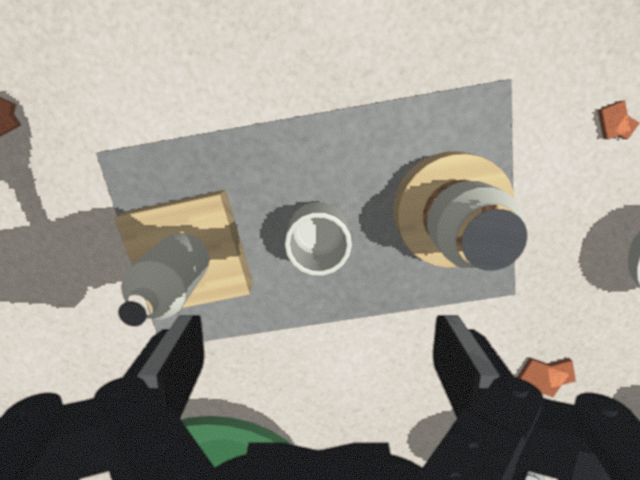

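The cup is at (318,240), or (0.570, 0.010), on the board's centre to within 1 mm. The jar (460,225) and the vase (165,270) are standing. Last is the scale bar.

Emit:
jog_arm --series '[{"tx": 0.063, "ty": 0.08, "tz": 0, "ax": 0, "ay": 0, "az": 0, "jaw": 1}, {"tx": 0.063, "ty": 0.08, "tz": 0, "ax": 0, "ay": 0, "az": 0, "jaw": 1}, {"tx": 0.063, "ty": 0.08, "tz": 0, "ax": 0, "ay": 0, "az": 0, "jaw": 1}, {"tx": 0.063, "ty": 0.08, "tz": 0, "ax": 0, "ay": 0, "az": 0, "jaw": 1}, {"tx": 0.063, "ty": 0.08, "tz": 0, "ax": 0, "ay": 0, "az": 0, "jaw": 1}, {"tx": 0.063, "ty": 0.08, "tz": 0, "ax": 0, "ay": 0, "az": 0, "jaw": 1}, {"tx": 0, "ty": 0, "tz": 0.1, "ax": 0, "ay": 0, "az": 0, "jaw": 1}, {"tx": 0, "ty": 0, "tz": 0, "ax": 0, "ay": 0, "az": 0, "jaw": 1}]'

```text
t: 34.65
ee_pos: [0.3545, 0.2499, 0.3376]
tool_rot: [0.0, 1.0, -0.002, -0.004]
ft_force: [0.4, 0.4, 0.0]
width: 0.085
grasp_force: 0.0
```

Run:
```python
from h import *
for _ in range(3):
    p=get_obs()['ee_pos'];k=calibration('wrist');camera('wrist');print(p,quad('scale','wrist',.007,k=k),[(back(d['uv'],0,k)[0],d['p']) for d in pinpoint('scale','wrist')])
```

```text
[0.35452699 0.24990912 0.3375541 ] [([352.2, 251.6], [23.2, 101.2], 17.1, 0.97)] [(array([0.35508142, 0.25041727, 0.        ]), 0.92)]
[0.35769829 0.25042669 0.34184699] [([352.2, 251.9], [22.9, 101.2], 17.9, 0.83)] [(array([0.35596524, 0.2503409 , 0.        ]), 0.8)]
[0.35790674 0.25036374 0.34230297] [([352.0, 251.6], [22.7, 101.3], 17.1, 0.64)] [(array([0.35350706, 0.25369884, 0.        ]), 0.95)]
```

Emit:
jog_arm --series '[{"tx": 0, "ty": 0, "tz": 0, "ax": 0, "ay": 0, "az": 0.0577, "jaw": 0.55}, {"tx": 0, "ty": 0, "tz": 0, "ax": 0, "ay": 0, "az": 0.0577, "jaw": 0.55}, {"tx": 0, "ty": 0, "tz": 0, "ax": 0, "ay": 0, "az": 0.0577, "jaw": 0.55}, {"tx": 0, "ty": 0, "tz": 0, "ax": 0, "ay": 0, "az": 0.0577, "jaw": 0.55}, {"tx": 0, "ty": 0, "tz": 0, "ax": 0, "ay": 0, "az": 0.0577, "jaw": 0.55}, {"tx": 0, "ty": 0, "tz": 0, "ax": 0, "ay": 0, "az": 0.0577, "jaw": 0.55}, {"tx": 0, "ty": 0, "tz": 0, "ax": 0, "ay": 0, "az": 0.0578, "jaw": 0.55}, {"tx": 0, "ty": 0, "tz": 0, "ax": 0, "ay": 0, "az": 0, "jaw": 0.55}]'

```text
t: 36.1
ee_pos: [0.357, 0.2503, 0.341]
tool_rot: [0.593, 0.805, 0.0, 0.0]
ft_force: [-0.9, -0.4, -0.2]
width: 0.0472
grasp_force: 0.0
```

```bash
cat >> h.py <<'E'
def ms(n=4):
    P=[];Y=[];Q=[]
    for _ in range(n):
        o=get_obs();P.append(o['ee_pos']);y=R.from_quat(o['tool_rot']).as_matrix()[:,1];Y.append(np.degrees(np.arctan2(y[1],y[0])))
        k=calibration('wrist');camera('wrist')
        for q in quad('scale','wrist',.007,k=k)[:1]: Q.append(q)
    print('tcp',np.mean(P,0).round(4),'yaw y',np.mean(Y).round(2));print(*Q,sep='\n')
    return np.mean(P,0),np.radians(np.mean(Y))
def totool(d,a): return 'ty',(d@[np.cos(a),np.sin(a)]/.5).round(4),'tx',(d@[-np.sin(a)*-1,np.cos(a)*-1]*-1/.5*-1).round(4)
E
python3 - <<'E'
from h import *
p,a=ms()
M=R.from_quat(get_obs()['tool_rot']).as_matrix()
print('tool delta/.5',M.T@(np.array([.353,.2517,0])-[p[0],p[1],0])/.5)
E
```

```text
tcp [0.3569 0.2504 0.3409] yaw y 17.28
([352.7, 250.7], [20.9, 102.4], 17.3, 0.74)
([351.8, 251.3], [21.4, 102.5], 18.2, 0.6)
([352.0, 251.0], [19.8, 101.5], 17.6, 0.88)
([352.0, 251.1], [19.7, 101.5], 17.5, 0.61)
tool delta/.5 [ 4.84416068e-03 -6.57301377e-03 -3.88272702e-07]
```

Emit:
jog_arm --series '[{"tx": 0.004, "ty": -0.0085, "tz": 0.1, "ax": 0, "ay": 0, "az": 0, "jaw": 0.55}, {"tx": 0, "ty": 0, "tz": 0.1, "ax": 0, "ay": 0, "az": 0, "jaw": 0.55}, {"tx": 0, "ty": 0, "tz": 0.08, "ax": 0, "ay": 0, "az": 0, "jaw": 0.55}, {"tx": 0, "ty": 0, "tz": 0.036, "ax": 0, "ay": 0, "az": 0, "jaw": 0.55}, {"tx": 0, "ty": 0, "tz": 0, "ax": 0, "ay": 0, "az": 0, "jaw": 0.55}]'

```text
t: 37.12
ee_pos: [0.3513, 0.2506, 0.1813]
tool_rot: [0.593, 0.805, -0.002, -0.001]
ft_force: [0.1, 0.8, 1.6]
width: 0.0471
grasp_force: 0.0
```

Run:
```python
from h import *
p,a=ms(3)
```

```text
tcp [0.3522 0.2511 0.1827] yaw y 17.19
([352.2, 250.4], [21.1, 104.5], 17.7, 0.97)
([352.3, 250.2], [21.2, 104.2], 17.1, 0.86)
([352.4, 250.4], [21.1, 104.1], 17.5, 0.58)
```

Emit:
jog_arm --series '[{"tx": 0, "ty": 0, "tz": 0.008, "ax": 0, "ay": 0, "az": 0, "jaw": 0.5}, {"tx": 0, "ty": 0, "tz": 0, "ax": 0, "ay": 0, "az": 0, "jaw": 0.35}, {"tx": 0, "ty": 0, "tz": 0, "ax": 0, "ay": 0, "az": 0, "jaw": 0.25}, {"tx": 0, "ty": 0, "tz": 0, "ax": 0, "ay": 0, "az": 0, "jaw": 0.1}, {"tx": 0, "ty": 0, "tz": 0, "ax": 0, "ay": 0, "az": 0, "jaw": 0.1}, {"tx": 0, "ty": 0, "tz": 0, "ax": 0, "ay": 0, "az": 0, "jaw": 0.1}, {"tx": 0, "ty": 0, "tz": 0, "ax": 0, "ay": 0, "az": 0, "jaw": 0.1}]'

```text
t: 38.3
ee_pos: [0.3522, 0.2511, 0.1789]
tool_rot: [0.594, 0.805, -0.0, 0.0]
ft_force: [-0.9, -0.4, 4.9]
width: 0.0176
grasp_force: 58.8
```

Gripped. I'll lift, turn to the board's yaw and carry it to the front of the cup.

Emit:
jog_arm --series '[{"tx": 0, "ty": 0, "tz": -0.08, "ax": 0, "ay": 0, "az": 0, "jaw": 0.1}, {"tx": 0, "ty": 0, "tz": -0.1, "ax": 0, "ay": 0, "az": 0.022, "jaw": 0.1}, {"tx": 0, "ty": 0, "tz": -0.06, "ax": 0, "ay": 0, "az": 0.022, "jaw": 0.1}, {"tx": -0.0911, "ty": 0.0378, "tz": 0, "ax": 0, "ay": 0, "az": 0, "jaw": 0.1}, {"tx": -0.0911, "ty": 0.0378, "tz": 0, "ax": 0, "ay": 0, "az": 0, "jaw": 0.1}, {"tx": -0.0911, "ty": 0.0378, "tz": 0, "ax": 0, "ay": 0, "az": 0, "jaw": 0.1}, {"tx": -0.0911, "ty": 0.0378, "tz": 0, "ax": 0, "ay": 0, "az": 0, "jaw": 0.1}, {"tx": -0.0911, "ty": 0.0378, "tz": 0, "ax": 0, "ay": 0, "az": 0, "jaw": 0.1}]'

```text
t: 39.3
ee_pos: [0.4825, 0.04, 0.2983]
tool_rot: [0.648, 0.762, 0.0, -0.0]
ft_force: [0.3, 0.1, -1.1]
width: 0.0173
grasp_force: 59.0
```

Emit:
jog_arm --series '[{"tx": -0.0911, "ty": 0.0378, "tz": 0, "ax": 0, "ay": 0, "az": 0, "jaw": 0.1}, {"tx": 0, "ty": 0, "tz": 0, "ax": 0, "ay": 0, "az": 0, "jaw": 0.1}, {"tx": 0, "ty": 0, "tz": 0, "ax": 0, "ay": 0, "az": 0, "jaw": 0.1}]'

```text
t: 39.67
ee_pos: [0.5073, -0.0003, 0.2979]
tool_rot: [0.648, 0.762, -0.0, -0.001]
ft_force: [0.2, 0.7, 0.2]
width: 0.0171
grasp_force: 59.0
```

Run:
```python
from h import *
P=[];Y=[]
for _ in range(4):
    o=get_obs();P.append(o['ee_pos']);y=R.from_quat(o['tool_rot']).as_matrix()[:,1];Y.append(np.degrees(np.arctan2(y[1],y[0])));k=calibration('wrist');camera('wrist')
    print(quad('scale','wrist',o['ee_pos'][2]-.1789+.007,k=k)[:1],locate('cup','wrist',.004,k=k)[:1])
p=np.mean(P,0);M=R.from_quat(o['tool_rot']).as_matrix();print(p,np.mean(Y),M.T@([.5088-p[0],0-p[1],0])/.5)
```

```text
[([507.0, -0.6], [20.5, 104.0], 9.3, 0.65)] [([0.5702, 0.0098], 'iou', np.float64(0.96), 'p', 0.57, [425.0, 248.0])]
[([507.0, -0.2], [20.3, 104.2], 9.5, 0.95)] [([0.5701, 0.0098], 'iou', np.float64(0.96), 'p', 0.75, [424.0, 249.0])]
[([507.7, -0.2], [20.5, 104.6], 9.5, 0.7)] [([0.5702, 0.0097], 'iou', np.float64(0.94), 'p', 0.73, [423.0, 248.0])]
[([508.1, -0.8], [21.3, 105.6], 9.3, 0.71)] [([0.5701, 0.0099], 'iou', np.float64(0.96), 'p', 0.74, [423.0, 247.0])]
[5.07432996e-01 2.25907808e-04 2.98364341e-01] 9.303734520517093 [-8.88234344e-04  2.62487565e-03  3.38682566e-07]
```

The bar is held level at (0.5075, 0), yaw 9.4°. With the grip at the bar's middle, the finger links could come close to the cup when they open. So I'll set the bar down 18 mm farther forward on the board, regrip it near one end and move it into place.

Emit:
jog_arm --series '[{"tx": 0, "ty": -0.034, "tz": 0.03, "ax": 0, "ay": 0, "az": 0, "jaw": 0.1}, {"tx": 0, "ty": 0, "tz": 0.1, "ax": 0, "ay": 0, "az": 0, "jaw": 0.1}, {"tx": 0, "ty": 0, "tz": 0.07, "ax": 0, "ay": 0, "az": 0, "jaw": 0.1}, {"tx": 0, "ty": 0, "tz": 0.026, "ax": 0, "ay": 0, "az": 0, "jaw": 0.1}, {"tx": 0, "ty": 0, "tz": 0, "ax": 0, "ay": 0, "az": 0, "jaw": 0.1}, {"tx": 0, "ty": 0, "tz": 0, "ax": 0, "ay": 0, "az": 0, "jaw": 0.1}]'

```text
t: 41.02
ee_pos: [0.4922, -0.0033, 0.1869]
tool_rot: [0.648, 0.762, 0.001, 0.001]
ft_force: [0.1, 0.5, -0.7]
width: 0.0175
grasp_force: 59.0
```

Emit:
jog_arm --series '[{"tx": 0, "ty": 0, "tz": 0.0075, "ax": 0, "ay": 0, "az": 0, "jaw": 0.1}, {"tx": 0, "ty": 0, "tz": 0, "ax": 0, "ay": 0, "az": 0, "jaw": 0.1}, {"tx": 0, "ty": 0, "tz": 0, "ax": 0, "ay": 0, "az": 0, "jaw": 0.3}, {"tx": 0, "ty": 0, "tz": 0, "ax": 0, "ay": 0, "az": 0, "jaw": 0.4}, {"tx": 0, "ty": 0, "tz": 0, "ax": 0, "ay": 0, "az": 0, "jaw": 0.45}, {"tx": 0, "ty": 0, "tz": -0.05, "ax": 0, "ay": 0, "az": 0, "jaw": 0.45}, {"tx": -0.072, "ty": 0, "tz": 0, "ax": 0, "ay": 0, "az": 0, "jaw": 0.45}, {"tx": 0, "ty": 0, "tz": 0, "ax": 0, "ay": 0, "az": 0, "jaw": 0.45}]'

```text
t: 42.02
ee_pos: [0.4977, -0.04, 0.2074]
tool_rot: [0.649, 0.761, 0.0, 0.001]
ft_force: [0.9, 0.9, 0.2]
width: 0.0384
grasp_force: 0.0
```

Run:
```python
from h import *
P=[];Q=[]
for _ in range(3):
    o=get_obs();P.append(o['ee_pos']);k=calibration('wrist');camera('wrist');Q+=quad('scale','wrist',.011,k=k)[:1]
p=np.mean(P,0);M=R.from_quat(o['tool_rot']).as_matrix();print(p);print(*Q,sep='\n')
q=np.mean([x[0] for x in Q],0)/1000;print('bar centre in tool axes (mm)',(M.T@[q[0]-p[0],q[1]-p[1],0]*1000).round(1))
```

```text
[ 0.49691011 -0.03897932  0.20683871]
([492.7, -3.7], [20.7, 102.4], 9.7, 0.61)
([492.6, -4.1], [20.9, 102.3], 9.4, 0.56)
([492.8, -4.1], [21.2, 102.9], 9.5, 0.59)
bar centre in tool axes (mm) [35.2  1.5  0. ]
```

Emit:
jog_arm --series '[{"tx": 0, "ty": 0.003, "tz": 0.03, "ax": 0, "ay": 0, "az": 0, "jaw": 0.45}, {"tx": 0, "ty": 0, "tz": 0.0175, "ax": 0, "ay": 0, "az": 0, "jaw": 0.45}, {"tx": 0, "ty": 0, "tz": 0, "ax": 0, "ay": 0, "az": 0, "jaw": 0.35}, {"tx": 0, "ty": 0, "tz": 0, "ax": 0, "ay": 0, "az": 0, "jaw": 0.25}, {"tx": 0, "ty": 0, "tz": 0, "ax": 0, "ay": 0, "az": 0, "jaw": 0.1}, {"tx": 0, "ty": 0, "tz": 0, "ax": 0, "ay": 0, "az": 0, "jaw": 0.1}, {"tx": 0, "ty": 0, "tz": 0, "ax": 0, "ay": 0, "az": 0, "jaw": 0.1}, {"tx": 0, "ty": 0, "tz": 0, "ax": 0, "ay": 0, "az": 0, "jaw": 0.1}]'

```text
t: 43.32
ee_pos: [0.4986, -0.0385, 0.1833]
tool_rot: [0.648, 0.762, 0.0, 0.0]
ft_force: [-0.0, 0.4, 0.5]
width: 0.0172
grasp_force: 58.7
```

Emit:
jog_arm --series '[{"tx": 0, "ty": 0, "tz": -0.016, "ax": 0, "ay": 0, "az": 0, "jaw": 0.1}, {"tx": 0, "ty": 0, "tz": 0, "ax": 0, "ay": 0, "az": 0, "jaw": 0.1}, {"tx": 0, "ty": 0, "tz": 0, "ax": 0, "ay": 0, "az": 0, "jaw": 0.1}]'

```text
t: 43.7
ee_pos: [0.4986, -0.0385, 0.1914]
tool_rot: [0.648, 0.762, 0.0, 0.0]
ft_force: [0.2, -0.4, 0.0]
width: 0.0174
grasp_force: 58.7
```

Run:
```python
from h import *
P=[];Q=[];C=[]
for _ in range(4):
    o=get_obs();P.append(o['ee_pos']);k=calibration('wrist');camera('wrist');Q+=quad('scale','wrist',.019,k=k)[:1];C+=[c[0] for c in locate('cup','wrist',.004,k=k)[:1]]
p=np.mean(P,0);M=R.from_quat(o['tool_rot']).as_matrix();print(p);print(*Q,sep='\n');print(C)
q=np.mean([x[0] for x in Q],0)/1000;print('bar',q,'tool axes move/.5',(M.T@[.5089-q[0],-.0003-q[1],0]/.5).round(4))
```

```text
[ 0.49843866 -0.03844792  0.1911498 ]
([493.0, -4.0], [20.8, 102.8], 9.6, 0.71)
([492.7, -4.1], [20.8, 103.0], 9.5, 0.84)
([492.6, -3.7], [20.5, 102.8], 9.4, 0.64)
([492.8, -3.9], [20.7, 102.6], 9.4, 0.98)
[[0.5705, 0.01], [0.5704, 0.0099], [0.5705, 0.0099], [0.5705, 0.0099]]
bar [ 0.492775 -0.003925] tool axes move/.5 [ 0.002  0.033 -0.   ]
```

Emit:
jog_arm --series '[{"tx": 0.002, "ty": 0.0337, "tz": 0, "ax": 0, "ay": 0, "az": 0, "jaw": 0.1}, {"tx": 0, "ty": 0, "tz": 0, "ax": 0, "ay": 0, "az": 0, "jaw": 0.1}, {"tx": 0, "ty": 0, "tz": 0.0155, "ax": 0, "ay": 0, "az": 0, "jaw": 0.1}, {"tx": 0, "ty": 0, "tz": 0, "ax": 0, "ay": 0, "az": 0, "jaw": 0.1}, {"tx": 0, "ty": 0, "tz": 0, "ax": 0, "ay": 0, "az": 0, "jaw": 0.1}]'

```text
t: 44.92
ee_pos: [0.515, -0.0348, 0.1833]
tool_rot: [0.648, 0.762, 0.0, 0.0]
ft_force: [0.3, 0.4, 0.5]
width: 0.0174
grasp_force: 58.9
```

Emit:
jog_arm --series '[{"tx": 0, "ty": 0, "tz": 0, "ax": 0, "ay": 0, "az": 0, "jaw": 0.25}, {"tx": 0, "ty": 0, "tz": 0, "ax": 0, "ay": 0, "az": 0, "jaw": 0.35}, {"tx": 0, "ty": 0, "tz": 0, "ax": 0, "ay": 0, "az": 0, "jaw": 0.35}, {"tx": 0, "ty": 0, "tz": -0.04, "ax": 0, "ay": 0, "az": 0, "jaw": 0.35}, {"tx": 0, "ty": 0, "tz": -0.12, "ax": 0, "ay": 0, "az": 0, "jaw": 0.35}, {"tx": 0, "ty": 0, "tz": -0.12, "ax": 0, "ay": 0, "az": 0, "jaw": 0.35}, {"tx": 0, "ty": 0, "tz": -0.12, "ax": 0, "ay": 0, "az": 0, "jaw": 0.35}, {"tx": 0, "ty": 0, "tz": 0, "ax": 0, "ay": 0, "az": 0, "jaw": 0.35}]'

```text
t: 45.92
ee_pos: [0.5172, -0.0351, 0.3898]
tool_rot: [0.648, 0.762, 0.003, 0.006]
ft_force: [0.2, 0.0, -0.2]
width: 0.0299
grasp_force: 0.0
```

Run:
```python
from h import *
k=calibration('wrist');camera('wrist')
print('scale',quad('scale','wrist',.011,k=k)[:1],'board',quad('board','wrist',.004,k=k))
print('cup',locate('cup','wrist',.004,k=k)[:1]);print('jar',locate('jar','wrist',.035,k=k)[:1]);print('vase',locate('vase','wrist',.029,k=k)[:1])
for c in('scene','side'):
    camera(c)
    for n,z in(('cup',.004),('jar',.035),('vase',.029),('bowl',0)):print(c,n,locate(n,c,z)[:2])
    print(quad('scale',c,.012))
```

```text
scale [([508.9, 0.9], [19.5, 101.1], 9.4, 0.74)] board [([575.4, -18.4], [200.8, 304.7], 9.6, 0.85)]
cup [([0.5811, -0.0884], 'iou', np.float64(0.27), 'p', 0.63, [375.0, 278.0])]
jar [([0.5501, 0.1274], 'iou', np.float64(0.83), 'p', 0.8, [400.0, 16.0])]
vase [([0.5873, -0.0896], 'iou', np.float64(0.4), 'p', 0.64, [392.0, 306.0])]
scene cup [([0.5729, 0.0113], 'iou', np.float64(0.92), 'p', 0.79, [292.0, 266.0])]
scene jar [([0.557, 0.1306], 'iou', np.float64(0.89), 'p', 0.66, [348.0, 255.0]), ([0.5923, -0.1044], 'iou', np.float64(0.67), 'p', 0.2, [236.0, 251.0])]
scene vase [([0.5916, -0.1045], 'iou', np.float64(0.85), 'p', 0.7, [236.0, 249.0])]
scene bowl [([0.5912, 0.328], 'iou', np.float64(0.9), 'p', 0.66, [441.0, 294.0])]
[([509.3, 35.4], [23.8, 30.0], 12.2, 0.72)]
side cup []
side jar [([0.548, 0.1137], 'iou', np.float64(0.37), 'p', 0.8, [348.0, 220.0])]
side vase [([0.5854, -0.1072], 'iou', np.float64(0.74), 'p', 0.91, [388.0, 279.0])]
side bowl [([0.5672, 0.3355], 'iou', np.float64(0.36), 'p', 0.7, [334.0, 177.0])]
[([506.7, 4.0], [21.5, 101.8], 9.2, 0.58)]
```

The scale bar is at (0.509, 0.001), yaw 9.4°, about 25 mm clear of the cup. The cup, jar, vase and bowl are all where they should be, so I'll hand the job in.

```bash
python3 -c "
from plant import *
print(close_job())"
```

```text
the job is handed in; nothing more can be done
None
```

The job is handed in: the ring and jar, vase, cup and scale bar each measured within about 2 mm of where you asked (bar about 25 mm from the cup), the bowl was left alone, and the clock read about 46 s at the last move.

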